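# Load a spool batch into the blow-off tray and set its counter

## Task

Turn the air off at the yellow quarter-turn lever before any spool goes into the blue blow-off tray. While it stays off, stand every dark grey spool upright on the tray's floor and turn the knob of the batch counter until its window squarely shows how many grey spools are in the batch. Then turn the air fully on again; leave the brass spool and everything else where they are.

Things in the scene. Friction and masses are not known exactly. Their poses are not given: they have to be found in the camera images.
- spool1: Dark grey steel wire spool (one of 3 to 5; None from the start if this one is not there today), 100 mm tall, about 0.3 kg, standing upright. Foot flange 64 mm dia, 10 mm thick; core 36 mm dia; upper flange 54 mm dia from 55 to 64 mm up; plain round hub 28 mm dia from 64 to 100 mm up, to grip from above. Origin: centre of its underside; z up its axis.
- spool2: Dark grey steel wire spool (one of 3 to 5; None from the start if this one is not there today), 100 mm tall, about 0.3 kg, standing upright. Foot flange 64 mm dia, 10 mm thick; core 36 mm dia; upper flange 54 mm dia from 55 to 64 mm up; plain round hub 28 mm dia from 64 to 100 mm up, to grip from above. Origin: centre of its underside; z up its axis.
- spool3: Dark grey steel wire spool (one of 3 to 5; None from the start if this one is not there today), 100 mm tall, about 0.3 kg, standing upright. Foot flange 64 mm dia, 10 mm thick; core 36 mm dia; upper flange 54 mm dia from 55 to 64 mm up; plain round hub 28 mm dia from 64 to 100 mm up, to grip from above. Origin: centre of its underside; z up its axis.
- spool4: Dark grey steel wire spool (one of 3 to 5; None from the start if this one is not there today), 100 mm tall, about 0.3 kg, standing upright. Foot flange 64 mm dia, 10 mm thick; core 36 mm dia; upper flange 54 mm dia from 55 to 64 mm up; plain round hub 28 mm dia from 64 to 100 mm up, to grip from above. Origin: centre of its underside; z up its axis.
- spool5: Dark grey steel wire spool (one of 3 to 5; None from the start if this one is not there today), 100 mm tall, about 0.3 kg, standing upright. Foot flange 64 mm dia, 10 mm thick; core 36 mm dia; upper flange 54 mm dia from 55 to 64 mm up; plain round hub 28 mm dia from 64 to 100 mm up, to grip from above. Origin: centre of its underside; z up its axis.
- brass_spool: Brass-coloured spool of the same shape and size as the grey ones; origin: centre of its underside. Not part of the batch: neither load nor count it.
- tray: Fixed blue open tray, 290 mm (its x) by 200 mm (its y) outside, walls 6 mm thick and 28 mm high; origin: centre of its underside, inner floor 6 mm above it. Six white flat discs painted on the floor at x = -85, 0, 85 mm and y = -42, 42 mm of its frame are handy places for spools (any standing place on the floor will do). A copper air bar of 18 mm dia, up to 31 mm high, runs along the outside of its +x wall.
- counter (a joint): Angle of the batch counter's number wheel, rad, 0 to 5.50 (end stops). The number k (0 to 7, one digit each) is centred in the window at k x 0.7854 rad; it grows as the knob is turned anticlockwise seen from above. It starts between 0 and 0.9. A digit is seen whole in the window to about 0.18 rad either side of centre. Turns with light friction (0.06 N m) and stays where it is left.
- counter_knob (a point): Point on the vertical axis of the black knob of the batch counter, 70 mm above the bench, at a good gripping height. The knob has a bar grip 56 mm long (along this point's x), 18 mm wide, 34 mm high (48 to 82 mm above the bench) on a round skirt of 52 mm dia; a white mark on the bar's top points along the point's +x, towards the window when the wheel shows 0. The point turns with the knob.
- counter_base: Fixed grey housing of the batch counter, 140 x 140 mm, 40 mm high; origin: centre of its underside. The black-framed window, 28 x 32 mm, is in the top, 47 mm from the knob axis along the housing's +x (away from the robot), its digits upright to a reader on the +x side.
- air_valve (a joint): Angle of the yellow air lever, rad: 0 = air off (lever across the pipe, pointing along the valve base's +y), 1.571 = fully on (lever along the pipe, pointing along the base's -x); both are end stops. Grows anticlockwise seen from above. Off counts below 0.12, on above 1.45. Starts on. Friction 0.2 N m, stays where it is left.
- valve_lever (a point): Point on the yellow lever where it is best gripped, 72 mm out from the hinge axis, in the middle of the bar's 14 mm thickness, 91 mm above the bench. The lever is a bar 16 mm wide reaching 97 mm from the axis along this point's x; the point's z is up. The point turns with the lever.
- valve_hinge (a point): Point on the vertical hinge axis of the air lever, at the lever's height, 91 mm above the bench; axes those of the fixed valve base (100 x 60 mm foot; copper pipe along its x, up to 55 mm high).
- oil_can: Can 64 mm dia, 100 mm tall with a green band; origin: centre of its underside. Bystander, not to be moved.
- cleaner_bottle: Bottle 60 mm dia, 120 mm tall with a yellow band; origin: centre of its underside. Bystander, not to be moved.
- v_block: Steel V-block 50 x 80 x 35 mm with a slot on top; origin: centre of its underside. Bystander, not to be moved.
Mind the look-alikes: they are no part of the job. Leave any orange look-alike of the spool1 alone.

How it is judged:
By the outcome, as a careful person would: the job done as asked, in the order asked, and still so for the second after the job is handed in, with the robot touching nothing.
Of spool3, spool4, spool5 only 1 to 3 are there at a start; the rules pass over those that are not, and their reading is None.
At some moment in a run one of spool1, spool2, spool3, spool4, spool5 may be knocked a few centimetres aside while the robot is not near it.
It also fails if it takes over 210 s, if anything falls off the work surface, if the arm or the gripper's body presses on something with over 40 N, if the wrist force passes 120 N, or if a joint passes its speed limit or range.

## Robot

A 7-joint arm with a two-finger parallel gripper is mounted at the origin on the work surface. World frame = base frame: x ahead of the robot, y to its left, z up, the work surface at z = 0. Lengths are in mm, angles in rad, forces in N, time in s.
With the tool pointing down it reaches from about 425 to 950 mm from the base axis. Payload 4.7 kg.
Tool frame: the origin (TCP) lies between the finger pads; the fingertips stand 17 mm ahead of it and the grasp point (between the pads) lies 2 mm behind it (manip.tip_reach is the z of the fingertips in the tool frame, in mm); z points along the fingers, y is the line along which they close (so a half turn about z gives the same grasp; the last joint's range is limited). The gripper opens to 87 mm and grips with 3 to 60 N. Pads are 19 mm wide; open, the fingers measure 117 mm over their backs; the gripper's body (75 mm by 190 mm) begins 51 mm behind the grasp point.
Start: joints at [1.196, 0.469, -0.049, 1.532, 0.024, 1.141, -0.082], TCP at [228.837, -635.044, 239.573] pointing down, gripper open.
Joint ranges: [-2.59, 2.59], [-0.33, 1.99], [-1.39, 1.29], [0.1, 2.45], [-1.04, 4.18], [0.21, 1.99], [-2.66, 2.66]. Speed limits (rad/s): [2.57, 2.57, 3.14, 3.14, 3.14, 3.14, 3.14].

## Interface

Orientations are given as a rotation vector (axis times angle).
In Python, from rig import manip, viewer, models gives the robot as it stands.
- The arm moves only by the tool arm_command, never from a script. Its argument "commands" is a list of rows, each a list of 7 numbers: the shift along the tool's x, y, z scaled (see below), then the turn, a rotation vector about the tool's x, y, z scaled (see below), then the finger opening in mm, from 0 to 87. A call has 1 to 5 rows; each row shifts and turns the commanded pose from where the row before left it, along the tool's axes as they then stand; what a row does not reach is not made up. The controller multiplies each number of a shift by 0.06 m and each number of a turn by 45 degrees. A row lasts 1/8 s, in which the tool goes at most 62.5 mm and 10.7 degrees, less where a joint would pass 70% of its speed; a pose out of reach is approached as far as the arm can. A call with a number of a shift or a turn outside -1 to 1 is refused whole. A call with a gripper value outside its range is refused whole. The fingers move at their own pace and stop on an object; "force" is the grip in N (left out, the last holds). Time passes only in rows, so rows that do not move let the fingers close. It gives the time, the measured TCP pose, the force, the opening and the grip force at its end, in the units of the state.
- manip.read_state(): the state, without advancing time (a new reading comes with each control period).
- viewer.snapshot(name): name is "scene" or "top" or "wrist"; returns a dict with "color" (480x640x3 uint8, red, green, blue), "depth" (480x640 float32, mm along the optical axis (not along the pixel's ray), 0 where there is no reading), "fx", "fy", "cx", "cy" (pixels), "R" (3x3) and "t" (3): a world point X has camera coordinates R X + t. Camera axes: x right, y down, z forward; pixel columns grow to the right and rows downward; lengths in mm; the calibration is good to about 2 mm. A picture is of the moment at which its call begins.
- manip.sign_off(): hands the job in; it is judged then, once.
Trained networks look in a picture, given as the dict that the camera call returned (one of the last four; its "shot" number tells which), for a name from the list of things; names that differ only in an ending like _2 or _b are one class to them, and where a whole thing is asked for, a point or a joint stands for the part that bears it (a point fixed in the world has none). Each returns a list of dicts, best first, with "conf" (0 to 1); they miss things now and then, are a little off and sometimes report something else, mostly with a low value. They report only what shows in the picture. A call takes as long as a camera call. They do not tell look-alikes from the thing itself.
- models.trace(name, picture): "pixels" (480x640 bool, what is visible of it) and "bbox" ([centre column, centre row, width, height] in pixels, round what is visible of it).
- models.spot_point(name, picture): "uv" ([column, row] in pixels: a listed point, or the origin of a listed thing).
The state is a dict: "time_s": time; "joints": joint angles; "joint_velocities": joint speeds; "joint_efforts": joint torques, N m; "tcp_pos": TCP position; "eef_rot": TCP orientation; "force": force on the tool from outside, world axes, zero at the start; "wrist_torque": the same for the moment, N m; "gripper_width": finger opening in mm; "gripper_force": force on a finger pad.
Only numpy, scipy, OpenCV 4.12 (cv2) and the standard library are available. Lean on these libraries where they do the work, as an engineer would, in place of code of your own. Each camera call takes 0.05 s, during which the arm holds its last target. There are 200 camera calls.

## Working session

There is one attempt and no reset: what is moved stays moved. The work goes in short steps, Python scripts to look and compute and a tool call to move; the robot and the scene stay as the last step left them, time stands still between calls to the robot, and variables do not carry over. Pictures are saved under pics/ and viewed, at most 14 in all, crops included, and the job is handed in when it is done.

Besides the shell and the picture viewer there is one more tool, called after "Emit:" by a JSON object that holds its "name" and its "arguments", one argument or row to a line. arm_command: Moves the arm, as the interface text tells. Shifts and turns lie within -1 to 1; 1 stands for 0.06 m of shift or 45 degrees of turn. Its arguments: {"type":"object","properties":{"commands":{"type":"array","items":{"type":"array","items":{"type":"number"}}},"force":{"type":"number"}},"required":["commands"]}

```bash
ls; mkdir -p pics; cat > h.py <<'E'
import numpy as np, cv2
from scipy.spatial.transform import Rotation as Ro
from rig import manip, viewer, models
def save(p,n,crop=None,s=1):
    im=p["color"][:,:,::-1]
    if crop: im=im[crop[1]:crop[3],crop[0]:crop[2]]
    cv2.imwrite(f"pics/{n}.png",cv2.resize(im,None,fx=s,fy=s,interpolation=cv2.INTER_CUBIC))
def onz(p,u,v,z):
    d=np.array([(u-p["cx"])/p["fx"],(v-p["cy"])/p["fy"],1.]);R=np.array(p["R"]);t=np.array(p["t"])
    c=-R.T@t; d=R.T@d; return c+d*(z-c[2])/d[2]
def cloud(p):
    v,u=np.mgrid[0:480,0:640];d=p["depth"]
    X=np.stack([(u-p["cx"])/p["fx"]*d,(v-p["cy"])/p["fy"]*d,d],-1)
    return (X-np.array(p["t"]))@np.array(p["R"])
E
python3 - <<'E'
from h import *
s=manip.read_state();print({k:np.round(v,3).tolist() for k,v in s.items()},manip.tip_reach)
a=viewer.snapshot("top");b=viewer.snapshot("scene")
save(a,"top");save(b,"scene")
print(a["R"],a["t"])
for n in ["spool1","brass_spool","tray","counter_knob","counter_base","valve_lever","valve_hinge","oil_can","cleaner_bottle","v_block"]:
    for p in (a,b):
        print(n,[(np.round(q["uv"]).tolist(),round(q["conf"],2)) for q in models.spot_point(n,p)])
E
```

```text
pics
{'time_s': 0.0, 'joints': [1.196, 0.469, -0.049, 1.534, 0.024, 1.141, -0.082], 'joint_velocities': [-0.003, 0.001, -0.001, -0.0, -0.001, 0.0, -0.001], 'joint_efforts': [0.0, -50.798, -0.081, -23.616, -0.061, 0.038, 0.0], 'tcp_pos': [228.615, -634.515, 238.511], 'eef_rot': [-3.093, -0.54, 0.001], 'force': [0.37, -0.51, 0.199], 'wrist_torque': [0.04, -0.01, -0.043], 'gripper_force': 0.0, 'gripper_width': 86.698} 17.0
[[ 0.0150735  -0.99977967  0.01460807]
 [-0.99086641 -0.01689388 -0.13378472]
 [ 0.13400203 -0.01245804 -0.99090275]] [ -11.48856834  587.2305627  1258.37766633]
spool1 [([482.0, 224.0], 0.74), ([442.0, 216.0], 0.67), ([470.0, 271.0], 0.62), ([419.0, 262.0], 0.6), ([469.0, 323.0], 0.56)]
spool1 [([225.0, 345.0], 0.95), ([178.0, 362.0], 0.72), ([160.0, 273.0], 0.71), ([225.0, 296.0], 0.67), ([173.0, 310.0], 0.66)]
brass_spool [([420.0, 314.0], 0.78)]
brass_spool [([204.0, 259.0], 0.98)]
tray [([327.0, 244.0], 0.89)]
tray [([316.0, 264.0], 0.88)]
counter_knob [([205.0, 224.0], 0.71)]
counter_knob [([420.0, 225.0], 0.69), ([420.0, 205.0], 0.61)]
counter_base [([211.0, 226.0], 0.58), ([467.0, 321.0], 0.21)]
counter_base [([227.0, 295.0], 0.69), ([418.0, 226.0], 0.57)]
valve_lever [([154.0, 332.0], 0.82)]
valve_lever [([390.0, 133.0], 0.64)]
valve_hinge [([163.0, 300.0], 0.91)]
valve_hinge [([402.0, 148.0], 0.89), ([203.0, 259.0], 0.71)]
oil_can [([268.0, 162.0], 0.72), ([203.0, 223.0], 0.36), ([419.0, 310.0], 0.18)]
oil_can [([419.0, 291.0], 0.96)]
cleaner_bottle [([370.0, 162.0], 0.68)]
cleaner_bottle [([158.0, 275.0], 0.66)]
v_block [([204.0, 170.0], 0.72), ([329.0, 243.0], 0.26)]
v_block [([462.0, 254.0], 0.83)]
```

View pics/top.png

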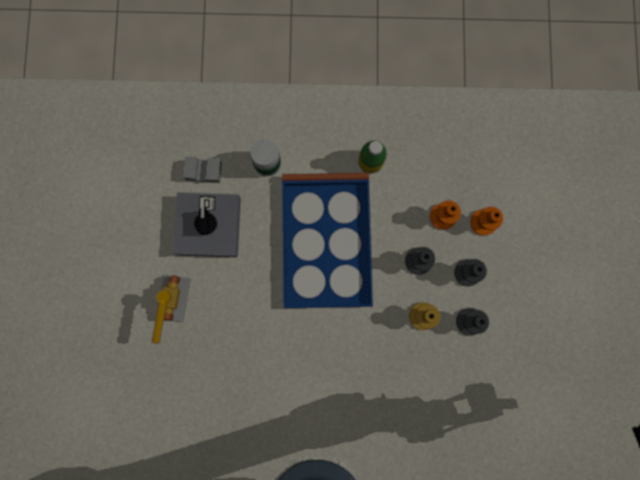

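View pics/scene.png

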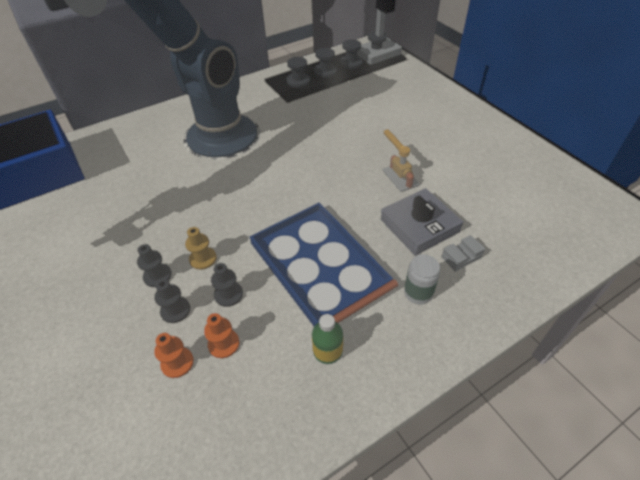

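The top view shows three grey spools (419,260), (470,271), (472,321), orange look-alikes (446,214), (487,220), and brass (425,316). The lever is on, running from (163,297) to (156,340), and the counter is at (205,222). In the scene view there are also grey lumps on a dark mat near (325,60), which could be taken for spools, so I'll check those.

```bash
python3 - <<'E'
from h import *
a=viewer.snapshot("top");b=viewer.snapshot("scene")
save(b,"mat",(250,0,450,110),4)
C=cloud(b)
for u,v in [(298,70),(325,60),(352,50),(330,78),(378,45),(300,90)]: print("mat",u,v,C[v,u].round())
# blobs in top cloud by height
A=cloud(a)
m=((A[...,2]>80)&(A[...,2]<140)&(a["depth"]>0)&(A[...,0]>300)).astype(np.uint8)
n,l,st,ce=cv2.connectedComponentsWithStats(m)
for i in range(1,n):
    if st[i,4]>8:
        q=A[l==i];print("blob",ce[i].round(1),st[i,4],np.median(q,0).round(1),q.min(0).round(),q.max(0).round(),a["color"][l==i].mean(0).round())
for nme in ["spool1","brass_spool"]:
  for q in models.spot_point(nme,a): print(nme,onz(a,*q["uv"],0).round(1))
for q in models.spot_point("tray",a)[:1]: print("tray",onz(a,*q["uv"],0).round(1))
q=models.trace("tray",a)[0]["pixels"]
P=A[q]; P=P[(P[:,2]>20)&(P[:,2]<36)]; print("trayrect",cv2.minAreaRect(P[:,:2].astype(np.float32)))
hsv=cv2.cvtColor(a["color"],cv2.COLOR_RGB2HSV);w=((hsv[...,1]<60)&(hsv[...,2]>140)).astype(np.uint8);w[:180]=0;w[305:]=0;w[:,:285]=0;w[:,375:]=0
n,l,st,ce=cv2.connectedComponentsWithStats(w)
for i in range(1,n):
  if st[i,4]>100: print("disc",onz(a,*ce[i],6).round(1))
for nme,z in [("counter_knob",70),("valve_lever",91),("valve_hinge",91)]:
  for p in (a,b): print(nme,onz(p,*models.spot_point(nme,p)[0]["uv"],z).round(1))
q=models.trace("counter_base",a)[0]["pixels"];P=A[q];P=P[(P[:,2]>33)&(P[:,2]<48)];print("base",cv2.minAreaRect(P[:,:2].astype(np.float32)))
save(a,"cnt",(140,180,260,350),4)
E
```

```text
mat 298 70 [-102.  333.   63.]
mat 325 60 [-101.  439.   67.]
mat 352 50 [-96. 546.  74.]
mat 330 78 [-75. 442.  12.]
mat 378 45 [-105.  667.   54.]
mat 300 90 [-69. 318.  11.]
blob [264.4 153. ] 663 [765.8 125.3  99.2] [738.  94.  80.] [798. 158. 107.] [100. 101.  97.]
blob [373.8 151.6] 428 [ 772.4 -112.4   93.3] [ 753. -142.   80.] [805. -89. 127.] [58. 72. 55.]
blob [451.9 208.8] 156 [ 649.3 -282.2   99.1] [ 637. -299.   80.] [ 665. -270.  108.] [99. 49.  8.]
blob [202.6 220. ] 179 [618.5 255.8  82.9] [592. 245.  80.] [645. 265.  89.] [28. 28. 27.]
blob [495.2 215.1] 158 [ 637.6 -375.9   98.5] [ 625. -391.   80.] [ 652. -364.  105.] [98. 49. 11.]
blob [425.7 256.3] 149 [ 545.8 -224.9   99.9] [ 533. -238.   81.] [ 559. -212.  106.] [32. 33. 34.]
blob [478.2 269. ] 159 [ 520.2 -336.5   99.2] [ 508. -351.   80.] [ 534. -325.  107.] [32. 33. 33.]
blob [160.5 313.9] 496 [417.3 333.3  96.9] [357. 314.  82.] [465. 349. 105.] [106.  81.  13.]
blob [430.4 315.3] 152 [ 421.5 -233.    98.9] [ 409. -247.   82.] [ 434. -221.  106.] [86. 68. 25.]
blob [480.6 321.1] 166 [ 410.7 -338.8   99.1] [ 398. -356.   80.] [ 423. -327.  105.] [32. 33. 34.]
spool1 [ 548.8 -224.5    0. ]
spool1 [ 659.4 -281.6    0. ]
spool1 [ 639.1 -386.7    0. ]
spool1 [ 412.4 -341.3    0. ]
spool1 [ 521.1 -348.9    0. ]
brass_spool [ 431.2 -232.1    0. ]
tray [584.5 -18.7   0. ]
trayrect ((590.7453002929688, -14.940933227539062), (308.5538024902344, 200.54051208496094), 1.9569106101989746)
counter_knob [577.7 -15.8  70. ]
counter_knob [612.9 252.4  70. ]
valve_lever [606.4 237.6  91. ]
valve_lever [379.6 347.3  91. ]
valve_hinge [445.5 336.1  91. ]
valve_hinge [444.3 327.5  91. ]Traceback (most recent call last):
  File "<stdin>", line 24, in <module>
IndexError: list index out of range
```

```bash
python3 - <<'E'
from h import *
a=viewer.snapshot("top")
A=cloud(a)
hsv=cv2.cvtColor(a["color"],cv2.COLOR_RGB2HSV);w=((hsv[...,1]<60)&(hsv[...,2]>140)).astype(np.uint8);w[:180]=0;w[305:]=0;w[:,:285]=0;w[:,375:]=0
n,l,st,ce=cv2.connectedComponentsWithStats(w)
for i in range(1,n):
  if st[i,4]>100: print("disc",onz(a,*ce[i],6).round(1))
P=A[185:265,165:250].reshape(-1,3);P=P[(P[:,2]>33)&(P[:,2]<48)];print("base",cv2.minAreaRect(P[:,:2].astype(np.float32)))
m=(A[...,2]>70)&(A[...,0]>300)&(A[...,0]<480)&(A[...,1]>280)&(hsv[...,1]>120)
P=A[m];print("lever",len(P),cv2.minAreaRect(P[:,:2].astype(np.float32)),P[:,2].mean())
im=a["color"][180:355,140:262,::-1];im=cv2.resize(im,None,fx=3.4,fy=3.4,interpolation=2)
m=cv2.imread("pics/mat.png");m=cv2.resize(m,(380,209));o=np.zeros((max(im.shape[0],1),800,3),np.uint8)
o[:im.shape[0],:im.shape[1]]=im;o[:209,420:]=m
q=cv2.resize(a["color"][195:335,390:510,::-1],None,fx=2.6,fy=2.6);o[215:215+q.shape[0],420:420+q.shape[1]]=q
cv2.imwrite("pics/mix.png",o)
E
```

```text
base ((618.8623657226562, 256.280029296875), (141.20553588867188, 141.3349151611328), 89.05656433105469)
lever 476 ((411.1286315917969, 331.44769287109375), (27.56427764892578, 109.50263977050781), 86.43660736083984) 97.06854118249997
```

View pics/mix.png

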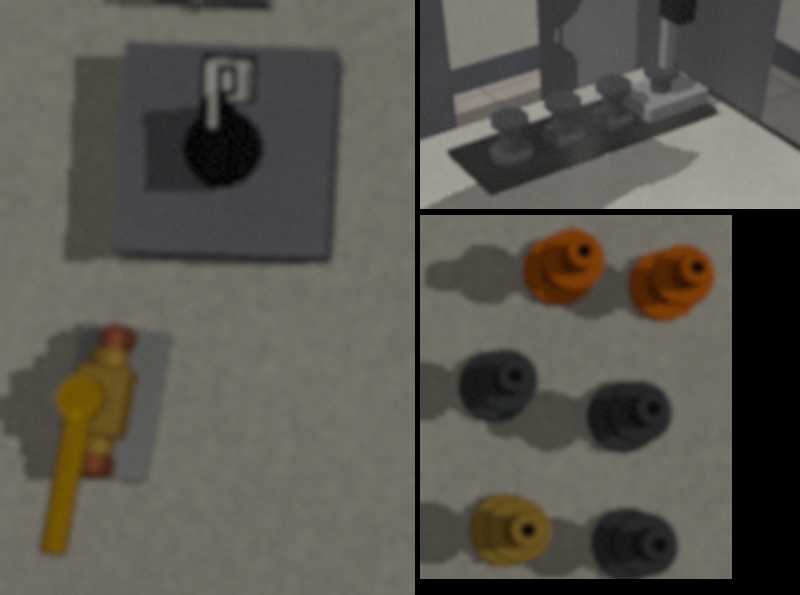

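The mat items (mushroom shapes behind the robot at x≈-100, no hub) aren't spools. That leaves three dark grey spools, at (419,260), (470,271) and (472,321). The two orange ones and the brass one stay where they are. The window shows 0 with the mark slightly to its left, so the target is 3.

```bash
cat >> h.py <<'E'
def az():
    r=Ro.from_rotvec(manip.read_state()["eef_rot"]).as_matrix(); return np.degrees(np.arctan2(r[1,0],r[0,0]))
def plan(wps,p=None,a=None):
    """wps: (x,y,z,az,nrows); prints rows in tool axes (tool down)"""
    s=manip.read_state()
    p=np.array(s["tcp_pos"] if p is None else p,float); a=az() if a is None else a
    print("from",p.round(1),round(a,1),"t",round(s["time_s"],1))
    for x,y,z,b,n in wps:
        q=np.array([x,y,z],float); d=(b-a+180)%360-180
        need=max(np.linalg.norm(q-p)/60,abs(d)/10.6); 
        for i in range(n):
            t=np.radians(a); X=np.array([np.cos(t),np.sin(t),0]);Y=np.array([np.sin(t),-np.cos(t),0])
            v=(q-p)/n if i==0 else v
            row=[round(float(k),2) for k in (v@X/60,v@Y/60,-v[2]/60)]+[0,0,round(-d/n/45,3)]
            print(row,end=" "); a+=d/n
        print("| need",round(need,1)); p=q
E
python3 - <<'E'
from h import *
plan([(520,-350,240,60,8),(600,0,240,100,7),(560,250,240,140,5),(385,335,215,175,5)])
E
```

```text
from [ 228.8 -635.1  239.6] 19.8 t 1.8
[0.77, -0.35, -0.0, 0, 0, np.float64(-0.112)] [0.8, -0.28, -0.0, 0, 0, np.float64(-0.112)] [0.82, -0.21, -0.0, 0, 0, np.float64(-0.112)] [0.84, -0.14, -0.0, 0, 0, np.float64(-0.112)] [0.85, -0.07, -0.0, 0, 0, np.float64(-0.112)] [0.85, 0.01, -0.0, 0, 0, np.float64(-0.112)] [0.84, 0.08, -0.0, 0, 0, np.float64(-0.112)] [0.83, 0.16, -0.0, 0, 0, np.float64(-0.112)] | need 6.8
[0.82, -0.25, -0.0, 0, 0, np.float64(-0.127)] [0.84, -0.17, -0.0, 0, 0, np.float64(-0.127)] [0.85, -0.08, -0.0, 0, 0, np.float64(-0.127)] [0.85, 0.0, -0.0, 0, 0, np.float64(-0.127)] [0.85, 0.09, -0.0, 0, 0, np.float64(-0.127)] [0.84, 0.17, -0.0, 0, 0, np.float64(-0.127)] [0.82, 0.25, -0.0, 0, 0, np.float64(-0.127)] | need 6.0
[0.84, 0.01, -0.0, 0, 0, np.float64(-0.178)] [0.83, 0.13, -0.0, 0, 0, np.float64(-0.178)] [0.81, 0.25, -0.0, 0, 0, np.float64(-0.178)] [0.77, 0.36, -0.0, 0, 0, np.float64(-0.178)] [0.71, 0.46, -0.0, 0, 0, np.float64(-0.178)] | need 4.2
[0.63, -0.16, 0.08, 0, 0, np.float64(-0.156)] [0.64, -0.08, 0.08, 0, 0, np.float64(-0.156)] [0.65, -0.0, 0.08, 0, 0, np.float64(-0.156)] [0.64, 0.08, 0.08, 0, 0, np.float64(-0.156)] [0.63, 0.16, 0.08, 0, 0, np.float64(-0.156)] | need 3.3
```

Emit:
{"name": "arm_command", "arguments": {
  "commands": [
    [0.77,-0.35,0,0,0,-0.11,87],
    [0.8,-0.28,0,0,0,-0.11,87],
    [0.82,-0.21,0,0,0,-0.11,87],
    [0.84,-0.14,0,0,0,-0.11,87],
    [0.85,-0.07,0,0,0,-0.11,87]
  ]
}}

```text
time_s: 2.42
tcp_pos: [412.6, -456.5, 239.8]
eef_rot: [2.905, 1.195, 0.0]
force: [0.6, -1.1, -0.3]
gripper_width: 86.9
gripper_force: 0.0
```

Emit:
{"name": "arm_command", "arguments": {
  "commands": [
    [0.85,0.01,0,0,0,-0.11,87],
    [0.84,0.08,0,0,0,-0.11,87],
    [0.83,0.16,0,0,0,-0.11,87],
    [0.82,-0.25,0,0,0,-0.13,87],
    [0.84,-0.17,0,0,0,-0.13,87]
  ]
}}

```text
time_s: 3.05
tcp_pos: [545.9, -250.5, 239.5]
eef_rot: [2.553, 1.831, 0.0]
force: [0.7, 0.7, 0.4]
gripper_width: 87.2
gripper_force: 0.0
```

Emit:
{"name": "arm_command", "arguments": {
  "commands": [
    [0.85,-0.08,0,0,0,-0.13,87],
    [0.85,0,0,0,0,-0.13,87],
    [0.85,0.09,0,0,0,-0.13,87],
    [0.84,0.17,0,0,0,-0.13,87],
    [0.82,0.25,0,0,0,-0.13,87]
  ]
}}

```text
time_s: 3.68
tcp_pos: [603.3, -0.9, 239.8]
eef_rot: [2.008, 2.415, 0.0]
force: [1.3, -0.1, -0.3]
gripper_width: 87.0
gripper_force: 0.0
```

Emit:
{"name": "arm_command", "arguments": {
  "commands": [
    [0.84,0,0,0,0,-0.18,60],
    [0.83,0.13,0,0,0,-0.18,60],
    [0.81,0.25,0,0,0,-0.18,60],
    [0.77,0.36,0,0,0,-0.18,60],
    [0.71,0.46,0,0,0,-0.18,60]
  ]
}}

```text
time_s: 4.3
tcp_pos: [559.9, 248.8, 239.8]
eef_rot: [1.046, 2.962, 0.0]
force: [0.5, -0.6, -0.7]
gripper_width: 60.4
gripper_force: 0.0
```

Emit:
{"name": "arm_command", "arguments": {
  "commands": [
    [0.63,-0.16,0.08,0,0,-0.15,40],
    [0.64,-0.08,0.08,0,0,-0.15,40],
    [0.65,0,0.08,0,0,-0.15,40],
    [0.64,0.08,0.08,0,0,-0.15,40],
    [0.63,0.16,0.08,0,0,-0.15,40]
  ]
}}

```text
time_s: 4.92
tcp_pos: [383.9, 332.0, 215.6]
eef_rot: [0.142, 3.138, 0.0]
force: [0.8, 1.3, -1.1]
gripper_width: 40.3
gripper_force: 0.0
```

```bash
python3 - <<'E'
from h import *
p=viewer.snapshot("wrist");save(p,"w1")
print(manip.read_state()["tcp_pos"],az())
for n in("valve_lever","valve_hinge"):print(n,[(onz(p,*q["uv"],91).round(1),q["conf"],np.round(q["uv"])) for q in models.spot_point(n,p)])
A=cloud(p);h=cv2.cvtColor(p["color"],cv2.COLOR_RGB2HSV)
m=(A[...,2]>85)&(A[...,2]<115)&(h[...,1]>120)&(A[...,0]<480);P=A[m]
print(len(P),cv2.minAreaRect(P[:,:2].astype(np.float32)),P[:,2].mean(),P.min(0),P.max(0))
E
```

```text
[378.01409484 334.46893353 215.34448846] 175.4054199411407
valve_lever [(array([380.7, 339.5,  91. ]), 0.71, array([327., 224.]))]
valve_hinge [(array([453.3, 331.2,  91. ]), 0.75, array([324., 320.]))]
2495 ((412.5367126464844, 334.3557434082031), (22.863842010498047, 111.50146484375), 85.09806823730469) 97.03620481851556 [357.03086403 318.86783826  88.77419399] [468.11206965 350.1201587   99.73238964]
```

View pics/w1.png

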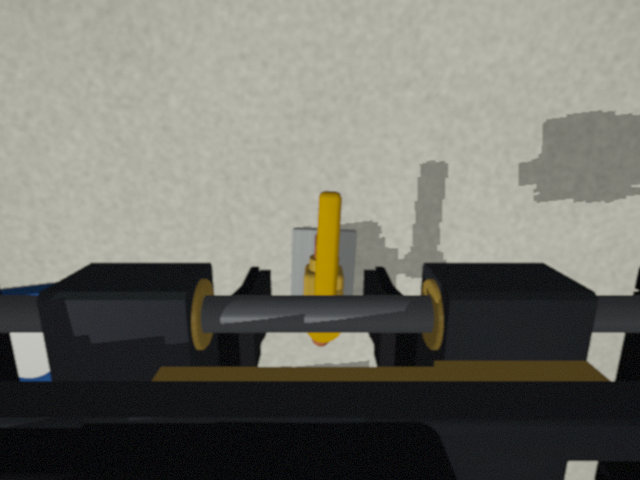

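The wrist view shows the lever centred between the fingers, tip at (329,195) and hinge near (325,330). The network puts the hinge at (453,331), which agrees. Next I descend and straddle the bar.

```bash
python3 - <<'E'
from h import *
plan([(382,337.7,93,174.8,4)])
E
```

```text
from [383.1 332.5 215.7] 174.8 t 5.1
[0.01, 0.02, 0.51, 0, 0, np.float64(0.0)] [0.01, 0.02, 0.51, 0, 0, np.float64(0.0)] [0.01, 0.02, 0.51, 0, 0, np.float64(0.0)] [0.01, 0.02, 0.51, 0, 0, np.float64(0.0)] | need 2.0
```

Emit:
{"name": "arm_command", "arguments": {
  "commands": [
    [0.01,0.04,0.51,0,0,0,40],
    [0.01,0.02,0.51,0,0,0,40],
    [0.01,0.02,0.51,0,0,0,40],
    [0.01,0.02,0.51,0,0,0,40],
    [0,0,0,0,0,0,18]
  ],
  "force": 6
}}

```text
time_s: 5.7
tcp_pos: [383.1, 336.2, 91.4]
eef_rot: [-0.15, -3.135, 0.005]
force: [0.2, -0.9, 0.2]
gripper_width: 35.4
gripper_force: 0.0
```

Emit:
{"name": "arm_command", "arguments": {
  "commands": [
    [0,0,0,0,0,0,18],
    [0,0,0,0,0,0,18],
    [0,0,0,0,0,0,18]
  ]
}}

```text
time_s: 6.08
tcp_pos: [383.9, 338.8, 94.3]
eef_rot: [0.148, 3.136, 0.004]
force: [1.0, 0.9, 1.6]
gripper_width: 18.6
gripper_force: 0.9
```

Straddled. Now swing clockwise 90° plus a little.

Emit:
{"name": "arm_command", "arguments": {
  "commands": [
    [-0.02,0.21,0,0,0,0.222,18],
    [-0.02,0.21,0,0,0,0.222,18],
    [-0.02,0.21,0,0,0,0.222,18],
    [-0.02,0.21,0,0,0,0.222,18],
    [-0.02,0.21,0,0,0,0.222,18]
  ]
}}

```text
time_s: 6.7
tcp_pos: [414.0, 388.9, 93.1]
eef_rot: [1.466, 2.777, -0.007]
force: [-1.2, -3.5, 0.8]
gripper_width: 18.0
gripper_force: 1.6
```

Emit:
{"name": "arm_command", "arguments": {
  "commands": [
    [-0.02,0.21,0,0,0,0.222,18],
    [-0.02,0.21,0,0,0,0.222,18],
    [-0.02,0.21,0,0,0,0.222,18],
    [-0.02,0.21,0,0,0,0.222,18],
    [0,0,0,0,0,0,18]
  ]
}}

```text
time_s: 7.32
tcp_pos: [462.8, 402.5, 93.2]
eef_rot: [2.32, 2.118, -0.0]
force: [0.4, 0.5, 0.1]
gripper_width: 18.0
gripper_force: 0.0
```

Emit:
{"name": "arm_command", "arguments": {
  "commands": [
    [0,0.05,0,0,0,0,18],
    [0,0,0,0,0,0,18]
  ]
}}

```text
time_s: 7.58
tcp_pos: [463.3, 402.9, 93.2]
eef_rot: [-2.317, -2.119, 0.004]
force: [-5.5, -0.3, 2.9]
gripper_width: 18.6
gripper_force: 2.4
```

```bash
python3 - <<'E'
from h import *
p=viewer.snapshot("top");A=cloud(p);h=cv2.cvtColor(p["color"],cv2.COLOR_RGB2HSV)
s=manip.read_state();print(s["tcp_pos"],az(),s["force"])
d=np.array(s["tcp_pos"])[:2]-[453.5,331];print("lever az est",np.degrees(np.arctan2(d[1],d[0])),np.hypot(*d))
E
```

```text
[463.29584606 402.83533017  93.2230395 ] 84.89567430762189 [-4.75289317 -0.79128929  1.45788859]
lever az est 82.23474062572473 72.5001604229767
```

At the end stop (reaction force builds). Open, lift, then go over the counter.

Emit:
{"name": "arm_command", "arguments": {
  "commands": [
    [0,-0.06,0,0,0,0,40],
    [0,0,0,0,0,0,40],
    [0,0,-0.6,0,0,0,40],
    [0,0,-0.8,0,0,0,40],
    [0,0,-0.8,0,0,0,50]
  ]
}}

```text
time_s: 8.25
tcp_pos: [462.5, 402.6, 226.7]
eef_rot: [2.321, 2.116, 0.001]
force: [1.0, -0.2, -0.3]
gripper_width: 43.8
gripper_force: 0.0
```

```bash
python3 - <<'E'
from h import *
p=viewer.snapshot("wrist")
A=cloud(p);h=cv2.cvtColor(p["color"],cv2.COLOR_RGB2HSV)
m=(A[...,2]>85)&(A[...,2]<115)&(h[...,1]>120)&(A[...,0]<500);P=A[m]
print(len(P),cv2.minAreaRect(P[:,:2].astype(np.float32)),P.min(0),P.max(0))
save(p,"w2")
plan([(570,250,220,10,8)])
E
```

```text
2200 ((460.8701171875, 372.352294921875), (111.52793884277344, 19.889060974121094), 81.36688995361328) [443.37281618 316.59764648  92.8475161 ] [472.93036864 427.92328295  99.66318028]
from [464.8 405.6 234.1] 84.7 t 8.3
[-0.3, 0.25, 0.03, 0, 0, np.float64(0.208)] [-0.26, 0.29, 0.03, 0, 0, np.float64(0.208)] [-0.21, 0.33, 0.03, 0, 0, np.float64(0.208)] [-0.15, 0.36, 0.03, 0, 0, np.float64(0.208)] [-0.09, 0.38, 0.03, 0, 0, np.float64(0.208)] [-0.03, 0.39, 0.03, 0, 0, np.float64(0.208)] [0.04, 0.39, 0.03, 0, 0, np.float64(0.208)] [0.1, 0.38, 0.03, 0, 0, np.float64(0.208)] | need 7.0
```

Emit:
{"name": "arm_command", "arguments": {
  "commands": [
    [-0.3,0.25,0.03,0,0,0.21,50],
    [-0.26,0.29,0.03,0,0,0.21,50],
    [-0.21,0.33,0.03,0,0,0.21,50],
    [-0.15,0.36,0.03,0,0,0.21,50]
  ]
}}

```text
time_s: 8.8
tcp_pos: [515.0, 324.1, 218.0]
eef_rot: [2.885, 1.243, 0.002]
force: [0.7, -0.6, 0.2]
gripper_width: 50.3
gripper_force: 0.0
```

Emit:
{"name": "arm_command", "arguments": {
  "commands": [
    [-0.09,0.38,0.03,0,0,0.21,50],
    [-0.03,0.39,0.03,0,0,0.21,50],
    [0.04,0.39,0.03,0,0,0.21,50],
    [0.1,0.38,0.03,0,0,0.21,50],
    [0,0,0,0,0,0,50]
  ]
}}

```text
time_s: 9.43
tcp_pos: [567.2, 244.1, 210.6]
eef_rot: [3.13, 0.246, 0.002]
force: [0.1, 0.4, -0.2]
gripper_width: 50.1
gripper_force: 0.0
```

```bash
cat >> h.py <<'E'
def knob(p):
    A=cloud(p);c=p["color"].astype(int)
    m=(A[...,2]>72)&(A[...,2]<95)&(abs(A[...,0]-617)<45)&(abs(A[...,1]-256)<45);P=A[m]
    print("knob",len(P),cv2.minAreaRect(P[:,:2].astype(np.float32)),P[:,2].mean())
    w=m&(c.min(-1)>90);
    if w.sum(): print("mark",A[w].mean(0).round(1))
    b=(A[...,2]>34)&(A[...,2]<46)&(abs(A[...,0]-617)<95)&(abs(A[...,1]-256)<95);P=A[b]
    print("base",cv2.minAreaRect(P[:,:2].astype(np.float32)))
    print([(onz(p,*q["uv"],70).round(1),round(q["conf"],2)) for q in models.spot_point("counter_knob",p)])
E
python3 - <<'E'
from h import *
p=viewer.snapshot("wrist");save(p,"w3");s=manip.read_state();print(s["tcp_pos"],az())
knob(p)
E
```

```text
[566.16363247 246.12632685 210.68786187] 9.189691942585586
knob 2135 ((620.3787231445312, 258.516357421875), (55.98177719116211, 17.993160247802734), 1.5971397161483765) 82.25263913579892
mark [636.9 258.9  82.9]
base ((620.32958984375, 258.5472412109375), (140.5493621826172, 140.53189086914062), 88.9344482421875)
[(array([623.5, 259. ,  70. ]), 0.74)]
```

View pics/w3.png

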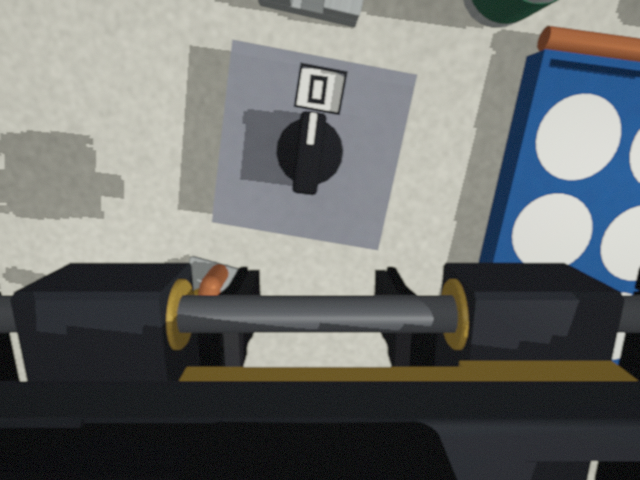

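The view shows the counter window at (320,88) reading 0 with the bar at 1.6° azimuth and the housing at -1.1°. The knob needs about 132.3° anticlockwise for 3.

```bash
python3 - <<'E'
from h import *
plan([(620.4,258.5,130,1.6,3),(620.4,258.5,72,1.6,2)]);print(manip.read_state()["joints"])
E
```

```text
from [565.5 247.4 210.8] 9.3 t 9.5
[0.31, -0.01, 0.45, 0, 0, np.float64(0.057)] [0.31, -0.03, 0.45, 0, 0, np.float64(0.057)] [0.31, -0.04, 0.45, 0, 0, np.float64(0.057)] | need 1.6
[0.0, 0.0, 0.48, 0, 0, np.float64(-0.0)] [0.0, 0.0, 0.48, 0, 0, np.float64(-0.0)] | need 1.0
[-0.36646427  0.40540486 -0.15207873  1.7044025   0.06880496  1.03656266
 -1.95006726]
```

Emit:
{"name": "arm_command", "arguments": {
  "commands": [
    [0.31,-0.01,0.45,0,0,0.057,50],
    [0.31,-0.03,0.45,0,0,0.057,50],
    [0.31,-0.04,0.45,0,0,0.057,50],
    [0,0,0,0,0,0,50],
    [0,0,0,0,0,0,50]
  ]
}}

```text
time_s: 10.15
tcp_pos: [620.2, 258.9, 130.5]
eef_rot: [-3.14, -0.043, -0.0]
force: [-0.6, -0.2, -0.0]
gripper_width: 50.3
gripper_force: 0.0
```

```bash
python3 - <<'E'
from h import *
plan([(620.4,258.5,72,1.6,2)])
E
```

```text
from [620.2 258.9 130.5] 1.6 t 10.2
[0.0, 0.0, 0.49, 0, 0, np.float64(-0.0)] [0.0, 0.0, 0.49, 0, 0, np.float64(-0.0)] | need 1.0
```

Emit:
{"name": "arm_command", "arguments": {
  "commands": [
    [0,0,0.49,0,0,0,50],
    [0,0,0.49,0,0,0,50],
    [0,0,0,0,0,0,10],
    [0,0,0,0,0,0,10],
    [0,0,0,0,0,0,10]
  ],
  "force": 15
}}

```text
time_s: 10.78
tcp_pos: [621.8, 258.2, 73.1]
eef_rot: [-3.14, -0.039, -0.005]
force: [0.0, -0.2, 0.5]
gripper_width: 27.7
gripper_force: 0.0
```

Emit:
{"name": "arm_command", "arguments": {
  "commands": [
    [0,0,0,0,0,0,10],
    [0,0,0,0,0,0,10]
  ]
}}

```text
time_s: 11.02
tcp_pos: [621.4, 258.0, 72.2]
eef_rot: [-3.14, -0.039, -0.003]
force: [-0.3, -0.2, 4.5]
gripper_width: 17.7
gripper_force: 15.0
```

```bash
python3 - <<'E'
from h import *
s=manip.read_state();print(s["tcp_pos"],s["force"],s["gripper_width"],s["gripper_force"],az())
E
```

```text
[621.37826035 258.02668207  72.2394248 ] [-0.2626207  -0.16440749  4.50654223] 17.698753405886915 14.992798785679042 1.4143500006524774
```

Emit:
{"name": "arm_command", "arguments": {
  "commands": [
    [0,0,0,0,0,-0.226,10],
    [0,0,0,0,0,-0.226,10],
    [0,0,0,0,0,-0.226,10],
    [0,0,0,0,0,-0.226,10]
  ]
}}

```text
time_s: 11.52
tcp_pos: [620.9, 259.3, 72.2]
eef_rot: [-2.927, -1.136, -0.003]
force: [-1.0, 2.1, 3.5]
gripper_width: 17.7
gripper_force: 15.0
```

Emit:
{"name": "arm_command", "arguments": {
  "commands": [
    [0,0,0,0,0,-0.226,10],
    [0,0,0,0,0,-0.226,10],
    [0,0,0,0,0,-0.226,10],
    [0,0,0,0,0,-0.226,10]
  ]
}}

```text
time_s: 12.02
tcp_pos: [619.7, 259.9, 72.2]
eef_rot: [-2.348, -2.083, -0.002]
force: [-4.6, 2.3, 5.4]
gripper_width: 17.7
gripper_force: 15.0
```

Emit:
{"name": "arm_command", "arguments": {
  "commands": [
    [0,0,0,0,0,-0.226,10],
    [0,0,0,0,0,-0.226,10],
    [0,0,0,0,0,-0.226,10],
    [0,0,0,0,0,-0.226,10],
    [0,0,0,0,0,-0.226,10]
  ]
}}

```text
time_s: 12.65
tcp_pos: [618.1, 259.4, 72.2]
eef_rot: [-1.226, -2.888, 0.001]
force: [-7.9, 1.0, 7.4]
gripper_width: 18.2
gripper_force: 15.0
```

Emit:
{"name": "arm_command", "arguments": {
  "commands": [
    [0,0,0,0,0,0,10],
    [0,0,0,0,0,0,10]
  ]
}}

```text
time_s: 12.9
tcp_pos: [618.2, 259.4, 72.2]
eef_rot: [-1.233, -2.885, 0.001]
force: [-7.2, 0.2, 9.4]
gripper_width: 17.7
gripper_force: 15.0
```

```bash
python3 - <<'E'
from h import *
s=manip.read_state();print(s["tcp_pos"],s["force"],s["wrist_torque"],az())
E
```

```text
[618.15114113 259.4169446   72.20376447] [-7.17248981  0.18374304  9.36985588] [0.09868807 1.48494439 0.0890105 ] 133.7089702482379
```

Emit:
{"name": "arm_command", "arguments": {
  "commands": [
    [0,0,0,0,0,0,50],
    [0,0,0,0,0,0,50],
    [0,0,0,0,0,0,50],
    [0,0,-0.9,0,0,0,50],
    [0,0,-0.9,0,0,0,50]
  ]
}}

```text
time_s: 13.52
tcp_pos: [620.7, 257.1, 179.4]
eef_rot: [-1.237, -2.886, 0.002]
force: [1.7, 0.6, -0.6]
gripper_width: 49.5
gripper_force: 0.0
```

Emit:
{"name": "arm_command", "arguments": {
  "commands": [
    [-0.5,0,-0.5,0,0,0,50],
    [-0.5,0,0,0,0,0,50],
    [0,0,0,0,0,0,50]
  ]
}}

```text
time_s: 13.9
tcp_pos: [664.4, 210.5, 208.6]
eef_rot: [1.245, 2.882, -0.002]
force: [-0.1, 0.8, -1.0]
gripper_width: 49.9
gripper_force: 0.0
```

```bash
python3 - <<'E'
from h import *
p=viewer.snapshot("wrist");save(p,"w4",(160,0,480,300),1.5);s=manip.read_state();print(s["tcp_pos"],az())
knob(p)
t=viewer.snapshot("top");A=cloud(t)
m=((A[...,2]>80)&(A[...,2]<140)&(t["depth"]>0)&(A[...,0]>300)&(A[...,1]<-60)).astype(np.uint8)
n,l,st,ce=cv2.connectedComponentsWithStats(m)
for i in range(1,n):
    if st[i,4]>8:
        q=A[l==i];print(ce[i].round(1),st[i,4],((q.min(0)+q.max(0))/2).round(1),np.median(q,0).round(1),t["color"][l==i].mean(0).round())
E
```

```text
[662.70536259 212.56674173 208.27294389] 133.45041445918937
knob 2242 ((620.239501953125, 257.7715759277344), (17.641571044921875, 55.76085662841797), 43.59091567993164) 82.28778273959887
mark [609.6 268.6  82.8]
base ((620.0454711914062, 258.02099609375), (140.54116821289062, 140.55386352539062), 88.99359893798828)
[(array([619.7, 258.7,  70. ]), 0.95)]
[373.7 151.5] 424 [ 778.6 -114.4  103.3] [ 772.3 -111.8   93.6] [68. 83. 64.]
[451.9 208.7] 155 [ 650.8 -284.7   94.2] [ 649.2 -282.3   98.9] [113.  57.  11.]
[495.1 215. ] 156 [ 638.5 -377.3   93.9] [ 637.7 -375.5   99.2] [111.  58.  14.]
[425.6 256.5] 151 [ 545.7 -225.6   95. ] [ 545.4 -224.5   99.2] [38. 40. 40.]
[478.2 269. ] 159 [ 520.5 -338.3   93.1] [ 520.3 -336.7   99. ] [38. 40. 40.]
[430.4 315.3] 152 [ 421.7 -234.6   93.2] [ 421.5 -233.2   99.6] [99. 79. 31.]
[480.6 321. ] 164 [ 410.7 -341.2   94.1] [ 410.7 -338.9   99.1] [39. 40. 41.]
```

View pics/w4.png

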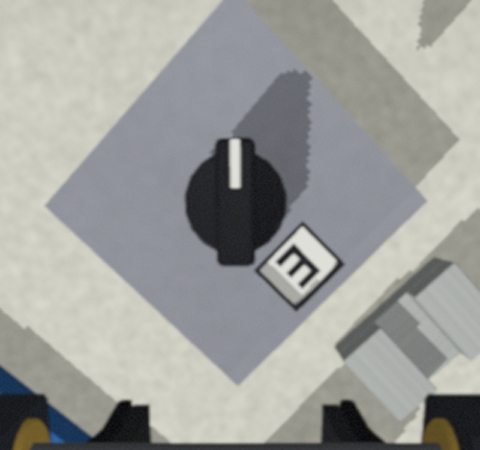

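The window at (300,265) squarely shows 3, and the bar is 134.6° from the housing axis. Now for the discs' positions, then the first pick.

```bash
cat >> h.py <<'E'
def discs(p):
    A=cloud(p);h=cv2.cvtColor(p["color"],cv2.COLOR_RGB2HSV)
    m=((A[...,0]>440)&(A[...,0]<722)&(A[...,1]>-110)&(A[...,1]<80)&(A[...,2]<20)&(h[...,1]<90)).astype(np.uint8)
    m=cv2.morphologyEx(m,cv2.MORPH_OPEN,np.ones((3,3)))
    n,l,st,ce=cv2.connectedComponentsWithStats(m)
    for i in range(1,n):
        if st[i,4]>150: print("disc",onz(p,*ce[i],6).round(1),st[i,4])
def hubs(p):
    A=cloud(p)
    m=((A[...,2]>82)&(A[...,2]<125)&(p["depth"]>0)&(A[...,0]>380)&(A[...,0]<700)&(A[...,1]<100)).astype(np.uint8)
    n,l,st,ce=cv2.connectedComponentsWithStats(m)
    for i in range(1,n):
        if st[i,4]>40: q=A[l==i];print("hub",st[i,4],((q.min(0)+q.max(0))/2).round(1),p["color"][l==i].mean(0).round())
E
python3 - <<'E'
from h import *
t=viewer.snapshot("top");discs(t)
plan([(620,0,240,100,4),(546,-225,240,70,4)])
E
```

```text
disc [667.2 -53.3   6. ] 845
disc [664.1  30.8   6. ] 854
disc [581.8 -56.2   6. ] 863
disc [587.5  18.5   6. ] 545
disc [502.2 -65.    6. ] 665
from [661.  215.4 208.5] 133.7 t 14.1
[-0.53, -0.74, -0.13, 0, 0, np.float64(0.187)] [-0.63, -0.66, -0.13, 0, 0, np.float64(0.187)] [-0.72, -0.56, -0.13, 0, 0, np.float64(0.187)] [-0.8, -0.45, -0.13, 0, 0, np.float64(0.187)] | need 3.7
[-0.87, -0.47, -0.0, 0, 0, np.float64(0.167)] [-0.92, -0.35, -0.0, 0, 0, np.float64(0.167)] [-0.96, -0.23, -0.0, 0, 0, np.float64(0.167)] [-0.98, -0.1, -0.0, 0, 0, np.float64(0.167)] | need 3.9
```

Emit:
{"name": "arm_command", "arguments": {
  "commands": [
    [-0.53,-0.74,-0.13,0,0,0.187,50],
    [-0.63,-0.66,-0.13,0,0,0.187,50],
    [-0.72,-0.56,-0.13,0,0,0.187,50],
    [-0.8,-0.45,-0.13,0,0,0.187,50]
  ]
}}

```text
time_s: 14.6
tcp_pos: [619.4, -1.2, 240.3]
eef_rot: [-2.023, -2.403, -0.0]
force: [0.7, -0.1, 1.0]
gripper_width: 49.8
gripper_force: 0.0
```

Emit:
{"name": "arm_command", "arguments": {
  "commands": [
    [-0.87,-0.47,0,0,0,0.167,50],
    [-0.92,-0.35,0,0,0,0.167,50],
    [-0.96,-0.23,0,0,0,0.167,50],
    [-0.98,-0.1,0,0,0,0.167,50],
    [0,0,0,0,0,0,50]
  ]
}}

```text
time_s: 15.22
tcp_pos: [543.1, -230.7, 239.6]
eef_rot: [2.582, 1.788, -0.005]
force: [0.5, 0.8, -0.0]
gripper_width: 50.1
gripper_force: 0.0
```

```bash
python3 - <<'E'
from h import *
t=viewer.snapshot("top");hubs(t)
w=viewer.snapshot("wrist");print("w");hubs(w);discs(w)
plan([(545.8,-225,87,70,4)])
E
```

```text
hub 77 [ 547.  -223.3   94.8] [38. 39. 39.]
hub 152 [ 421.7 -234.5   93.9] [98. 78. 31.]
w
hub 1148 [ 547.9 -224.5   92.1] [72. 75. 77.]
hub 1292 [ 652.6 -282.2   91.9] [162.  92.   8.]
hub 928 [ 522.6 -334.9   91.8] [67. 70. 71.]
disc [500.  -57.3   6. ] 5879
disc [580.2 -67.1   6. ] 3555
disc [658.7 -81.6   6. ] 461
from [ 545.4 -224.4  240. ] 70.0 t 15.3
[-0.0, 0.0, 0.64, 0, 0, np.float64(-0.0)] [-0.0, 0.0, 0.64, 0, 0, np.float64(-0.0)] [-0.0, 0.0, 0.64, 0, 0, np.float64(-0.0)] [-0.0, 0.0, 0.64, 0, 0, np.float64(-0.0)] | need 2.6
```

Emit:
{"name": "arm_command", "arguments": {
  "commands": [
    [0,0.02,0.64,0,0,0,50],
    [0,0.01,0.64,0,0,0,50],
    [0,0,0.64,0,0,0,50],
    [0,0,0.63,0,0,0,50],
    [0,0,0,0,0,0,50]
  ],
  "force": 25
}}

```text
time_s: 15.95
tcp_pos: [546.7, -222.7, 85.2]
eef_rot: [-2.567, -1.803, 0.002]
force: [0.0, -0.3, 0.4]
gripper_width: 49.8
gripper_force: 0.0
```

Emit:
{"name": "arm_command", "arguments": {
  "commands": [
    [0,0,0,0,0,0,15],
    [0,0,0,0,0,0,15],
    [0,0,0,0,0,0,15],
    [0,0,0,0,0,0,15]
  ]
}}

```text
time_s: 16.45
tcp_pos: [547.2, -226.1, 88.3]
eef_rot: [2.575, 1.799, 0.0]
force: [-2.2, 1.5, 5.8]
gripper_width: 27.3
gripper_force: 25.0
```

Emit:
{"name": "arm_command", "arguments": {
  "commands": [
    [0,0,-0.4,0,0,0,15],
    [0,0,-0.6,0,0,0,15],
    [0,0,-0.6,0,0,0,15],
    [0,0,0,0,0,0,15]
  ]
}}

```text
time_s: 16.95
tcp_pos: [548.8, -226.7, 185.6]
eef_rot: [2.571, 1.796, 0.005]
force: [0.9, 0.2, -3.8]
gripper_width: 27.5
gripper_force: 25.0
```

```bash
python3 - <<'E'
from h import *
plan([(667,-53,190,80,4),(667,-53,95,80,3)])
E
```

```text
from [ 548.8 -226.7  185.6] 69.9 t 16.9
[0.85, 0.21, -0.02, 0, 0, np.float64(-0.056)] [0.84, 0.25, -0.02, 0, 0, np.float64(-0.056)] [0.83, 0.29, -0.02, 0, 0, np.float64(-0.056)] [0.81, 0.32, -0.02, 0, 0, np.float64(-0.056)] | need 3.5
[0.0, 0.0, 0.53, 0, 0, np.float64(-0.0)] [0.0, 0.0, 0.53, 0, 0, np.float64(-0.0)] [0.0, 0.0, 0.53, 0, 0, np.float64(-0.0)] | need 1.6
```

Lifted: weight −3.8 N, width 27.5 mm. Carry it to the disc at (667,-53).

Emit:
{"name": "arm_command", "arguments": {
  "commands": [
    [0.85,0.21,-0.1,0,0,-0.056,15],
    [0.84,0.25,0,0,0,-0.056,15],
    [0.83,0.29,0,0,0,-0.056,15],
    [0.81,0.32,0,0,0,-0.056,15],
    [0,0,0,0,0,0,15]
  ]
}}

```text
time_s: 17.58
tcp_pos: [665.5, -45.4, 186.8]
eef_rot: [-2.394, -2.026, -0.003]
force: [-0.3, -1.1, -3.3]
gripper_width: 27.7
gripper_force: 25.0
```

Emit:
{"name": "arm_command", "arguments": {
  "commands": [
    [0,0,0.55,0,0,0,15],
    [0,0,0.5,0,0,0,15],
    [0,0,0.3,0,0,0,15],
    [0,0,0,0,0,0,15],
    [0,0,0,0,0,0,15]
  ]
}}

```text
time_s: 18.2
tcp_pos: [665.8, -52.3, 109.0]
eef_rot: [2.406, 2.018, 0.002]
force: [0.3, 1.0, -2.8]
gripper_width: 27.6
gripper_force: 25.0
```

```bash
python3 - <<'E'
from h import *
s=manip.read_state();print(s["force"]);plan([(667,-53,94,80,1)])
E
```

```text
[ 0.27941239  1.04797293 -2.78800956]
from [665.8 -52.3 109. ] 80.0 t 18.2
[-0.01, 0.02, 0.25, 0, 0, np.float64(-0.001)] | need 0.3
```

Emit:
{"name": "arm_command", "arguments": {
  "commands": [
    [0,0,0.13,0,0,0,15],
    [0,0,0.11,0,0,0,15],
    [0,0,0,0,0,0,15],
    [0,0,0,0,0,0,15]
  ]
}}

```text
time_s: 18.7
tcp_pos: [665.1, -52.4, 94.1]
eef_rot: [2.407, 2.019, -0.0]
force: [-1.6, 0.1, 0.6]
gripper_width: 27.5
gripper_force: 25.0
```

Emit:
{"name": "arm_command", "arguments": {
  "commands": [
    [0,0,0,0,0,0,50],
    [0,0,0,0,0,0,50],
    [0,0,0,0,0,0,50],
    [0,0,-0.7,0,0,0,50],
    [0,0,-0.9,0,0,0,50]
  ]
}}

```text
time_s: 19.32
tcp_pos: [664.2, -52.4, 189.4]
eef_rot: [-2.405, -2.018, 0.003]
force: [0.7, -0.5, -0.3]
gripper_width: 49.6
gripper_force: 0.0
```

Emit:
{"name": "arm_command", "arguments": {
  "commands": [
    [0,0,-0.6,0,0,0,50],
    [0,0,0,0,0,0,50]
  ]
}}

```text
time_s: 19.58
tcp_pos: [667.1, -51.8, 229.8]
eef_rot: [2.403, 2.016, 0.009]
force: [0.5, 0.2, -1.0]
gripper_width: 50.2
gripper_force: 0.0
```

```bash
python3 - <<'E'
from h import *
t=viewer.snapshot("top");hubs(t)
w=viewer.snapshot("wrist");print("w");hubs(w)
plan([(521.5,-336.5,240,60,6)])
E
```

```text
hub 153 [ 650.7 -284.4   94.3] [113.  57.  11.]
hub 158 [ 638.  -377.9   94.2] [110.  57.  14.]
hub 153 [ 520.9 -338.8   94.5] [38. 39. 40.]
hub 162 [ 410.7 -340.9   93.9] [39. 40. 40.]
w
hub 1344 [665.6 -51.1  94.9] [74. 78. 80.]
from [664.8 -52.3 225.6] 80.0 t 19.7
[-0.85, -0.25, -0.04, 0, 0, np.float64(0.074)] [-0.86, -0.21, -0.04, 0, 0, np.float64(0.074)] [-0.87, -0.15, -0.04, 0, 0, np.float64(0.074)] [-0.88, -0.1, -0.04, 0, 0, np.float64(0.074)] [-0.88, -0.05, -0.04, 0, 0, np.float64(0.074)] [-0.88, -0.0, -0.04, 0, 0, np.float64(0.074)] | need 5.3
```

Emit:
{"name": "arm_command", "arguments": {
  "commands": [
    [-0.85,-0.25,-0.04,0,0,0.074,50],
    [-0.86,-0.21,-0.04,0,0,0.074,50],
    [-0.87,-0.15,-0.04,0,0,0.074,50]
  ]
}}

```text
time_s: 20.05
tcp_pos: [591.8, -195.9, 230.9]
eef_rot: [-2.573, -1.798, 0.004]
force: [0.9, -0.3, 0.0]
gripper_width: 49.9
gripper_force: 0.0
```

Emit:
{"name": "arm_command", "arguments": {
  "commands": [
    [-0.88,-0.1,-0.04,0,0,0.074,50],
    [-0.88,-0.05,-0.04,0,0,0.074,50],
    [-0.88,0,-0.04,0,0,0.074,50],
    [0,0,0,0,0,0,50],
    [0,0,0,0,0,0,50]
  ]
}}

```text
time_s: 20.68
tcp_pos: [522.2, -335.8, 238.7]
eef_rot: [-2.718, -1.57, 0.001]
force: [0.7, 0.5, 0.1]
gripper_width: 49.7
gripper_force: 0.0
```

```bash
python3 - <<'E'
from h import *
w=viewer.snapshot("wrist");print("w");hubs(w)
t=viewer.snapshot("top");hubs(t)
plan([(521.5,-337,87,60,4)])
E
```

```text
w
hub 1627 [ 652.3 -282.7   92.6] [163.  92.   7.]
hub 1468 [ 422.6 -233.6   92.3] [145. 123.  52.]
hub 1394 [ 640.4 -376.8   91.9] [160.  91.   9.]
hub 1155 [ 522.6 -337.3   92.1] [69. 73. 75.]
hub 395 [ 419.1 -336.1   91.8] [59. 62. 64.]
hub 154 [663.8 -53.4  96.4] [36. 37. 38.]
hub 151 [ 651.1 -284.3   94.3] [109.  54.  10.]
hub 152 [ 638.  -378.1   93.7] [106.  55.  13.]
hub 90 [ 521.1 -334.4   95.2] [32. 33. 33.]
hub 147 [ 421.7 -234.7   95.3] [94. 75. 29.]
hub 163 [ 410.7 -341.1   94.1] [36. 37. 38.]
from [ 523.2 -334.6  239.3] 60.2 t 20.8
[-0.01, -0.0, 0.63, 0, 0, np.float64(0.001)] [-0.01, -0.0, 0.63, 0, 0, np.float64(0.001)] [-0.01, -0.0, 0.63, 0, 0, np.float64(0.001)] [-0.01, -0.0, 0.63, 0, 0, np.float64(0.001)] | need 2.5
```

Emit:
{"name": "arm_command", "arguments": {
  "commands": [
    [-0.01,0,0.63,0,0,0,50],
    [-0.01,0,0.63,0,0,0,50],
    [-0.01,0,0.63,0,0,0,50],
    [0,0,0.63,0,0,0,50],
    [0,0,0,0,0,0,50]
  ],
  "force": 25
}}

```text
time_s: 21.4
tcp_pos: [520.3, -335.5, 86.0]
eef_rot: [-2.713, -1.571, 0.004]
force: [-0.1, -0.2, 0.1]
gripper_width: 50.0
gripper_force: 0.0
```

Emit:
{"name": "arm_command", "arguments": {
  "commands": [
    [0,0,0,0,0,0,15],
    [0,0,0,0,0,0,15],
    [0,0,0,0,0,0,15],
    [0,0,0,0,0,0,15]
  ]
}}

```text
time_s: 21.9
tcp_pos: [522.0, -338.3, 90.3]
eef_rot: [2.72, 1.57, 0.001]
force: [-2.8, 1.6, 6.0]
gripper_width: 27.2
gripper_force: 25.0
```

Emit:
{"name": "arm_command", "arguments": {
  "commands": [
    [0,0,-0.4,0,0,0,15],
    [0,0,-0.9,0,0,0,15],
    [0,0,-0.9,0,0,0,15],
    [0,0,0,0,0,0,15]
  ]
}}

```text
time_s: 22.4
tcp_pos: [524.1, -339.2, 225.5]
eef_rot: [2.714, 1.566, 0.007]
force: [0.6, -0.2, -4.5]
gripper_width: 27.5
gripper_force: 25.0
```

```bash
python3 - <<'E'
from h import *
plan([(582,-56,215,80,6),(582,-56,109,80,3)])
E
```

```text
from [ 524.1 -339.2  225.5] 60.0 t 22.4
[0.76, -0.25, 0.03, 0, 0, np.float64(-0.074)] [0.78, -0.21, 0.03, 0, 0, np.float64(-0.074)] [0.79, -0.16, 0.03, 0, 0, np.float64(-0.074)] [0.79, -0.12, 0.03, 0, 0, np.float64(-0.074)] [0.8, -0.07, 0.03, 0, 0, np.float64(-0.074)] [0.8, -0.02, 0.03, 0, 0, np.float64(-0.074)] | need 4.8
[0.0, 0.0, 0.59, 0, 0, np.float64(-0.0)] [0.0, 0.0, 0.59, 0, 0, np.float64(-0.0)] [0.0, 0.0, 0.59, 0, 0, np.float64(-0.0)] | need 1.8
```

Emit:
{"name": "arm_command", "arguments": {
  "commands": [
    [0.76,-0.25,0.03,0,0,-0.074,15],
    [0.78,-0.21,0.03,0,0,-0.074,15],
    [0.79,-0.16,0.03,0,0,-0.074,15]
  ]
}}

```text
time_s: 22.78
tcp_pos: [549.7, -194.8, 213.1]
eef_rot: [-2.57, -1.802, 0.004]
force: [0.3, -0.4, -3.8]
gripper_width: 27.3
gripper_force: 25.0
```

Emit:
{"name": "arm_command", "arguments": {
  "commands": [
    [0.79,-0.12,0.03,0,0,-0.074,15],
    [0.8,-0.07,0.03,0,0,-0.074,15],
    [0.8,-0.02,0.03,0,0,-0.074,15],
    [0,0,0,0,0,0,15],
    [0,0,0,0,0,0,15]
  ]
}}

```text
time_s: 23.4
tcp_pos: [579.0, -55.9, 208.2]
eef_rot: [-2.406, -2.018, 0.005]
force: [0.1, -0.7, -3.5]
gripper_width: 27.4
gripper_force: 25.0
```

Emit:
{"name": "arm_command", "arguments": {
  "commands": [
    [0,0,0.59,0,0,0,15],
    [0,0,0.59,0,0,0,15],
    [0,0,0.55,0,0,0,15],
    [0,0,0,0,0,0,15],
    [0,0,0,0,0,0,15]
  ]
}}

```text
time_s: 24.02
tcp_pos: [581.0, -56.1, 107.2]
eef_rot: [2.408, 2.016, 0.001]
force: [-0.0, -0.2, -4.1]
gripper_width: 27.3
gripper_force: 25.0
```

```bash
python3 - <<'E'
from h import *
s=manip.read_state();print(s["force"]);plan([(582,-56,95,80,1)])
E
```

```text
[-0.03253968 -0.24874341 -4.06546807]
from [581.  -56.1 107.2] 79.9 t 24.0
[0.0, 0.02, 0.2, 0, 0, np.float64(-0.002)] | need 0.2
```

Emit:
{"name": "arm_command", "arguments": {
  "commands": [
    [0,0,0.1,0,0,0,15],
    [0,0,0.1,0,0,0,15],
    [0,0,0,0,0,0,15],
    [0,0,0,0,0,0,15]
  ]
}}

```text
time_s: 24.52
tcp_pos: [581.2, -54.8, 96.1]
eef_rot: [2.405, 2.018, 0.002]
force: [-1.5, 1.0, 5.8]
gripper_width: 27.2
gripper_force: 25.0
```

```bash
python3 - <<'E'
from h import *
s=manip.read_state();print(s["force"],s["tcp_pos"])
E
```

```text
[-1.49177103  0.99049669  5.82391112] [581.21032392 -54.79540256  96.09841456]
```

Seated (upward force). Release and go for the third one.

Emit:
{"name": "arm_command", "arguments": {
  "commands": [
    [0,0,0,0,0,0,50],
    [0,0,0,0,0,0,50],
    [0,0,0,0,0,0,50],
    [0,0,-0.7,0,0,0,50],
    [0,0,-0.9,0,0,0,50]
  ]
}}

```text
time_s: 25.15
tcp_pos: [579.4, -55.4, 190.1]
eef_rot: [-2.405, -2.017, 0.003]
force: [0.3, -0.1, 0.2]
gripper_width: 49.4
gripper_force: 0.0
```

Emit:
{"name": "arm_command", "arguments": {
  "commands": [
    [0,0,-0.7,0,0,0,50],
    [0,0,0,0,0,0,50]
  ]
}}

```text
time_s: 25.4
tcp_pos: [582.6, -54.9, 236.3]
eef_rot: [2.403, 2.015, 0.009]
force: [0.8, -1.1, -0.8]
gripper_width: 49.9
gripper_force: 0.0
```

```bash
python3 - <<'E'
from h import *
w=viewer.snapshot("wrist");print("w");hubs(w);discs(w)
t=viewer.snapshot("top");hubs(t)
plan([(500,-280,240,60,5),(411,-341,240,50,3)])
E
```

```text
w
hub 1422 [665.2 -51.2  95.4] [70. 74. 76.]
hub 1256 [582.  -54.   95.2] [74. 78. 80.]
disc [666.7  32.4   6. ] 5449
disc [582.   29.5   6. ] 5283
disc [496.9  26.6   6. ] 5168
disc [658.5 -38.5   6. ] 1687
disc [592.1 -38.4   6. ] 1533
disc [499.7 -57.4   6. ] 4391
hub 153 [ 651.  -284.4   94.5] [110.  55.  10.]
hub 154 [ 638.4 -378.    93.7] [108.  56.  14.]
hub 82 [ 421.8 -239.2   95.4] [96. 77. 31.]
hub 163 [ 410.7 -341.6   94.4] [37. 38. 39.]
from [580.1 -55.4 232.2] 80.0 t 25.5
[-0.78, -0.13, -0.03, 0, 0, np.float64(0.089)] [-0.79, -0.08, -0.03, 0, 0, np.float64(0.089)] [-0.79, -0.02, -0.03, 0, 0, np.float64(0.089)] [-0.79, 0.03, -0.03, 0, 0, np.float64(0.089)] [-0.79, 0.09, -0.03, 0, 0, np.float64(0.089)] | need 4.0
[-0.54, -0.26, -0.0, 0, 0, np.float64(0.074)] [-0.55, -0.23, -0.0, 0, 0, np.float64(0.074)] [-0.57, -0.19, -0.0, 0, 0, np.float64(0.074)] | need 1.8
```

Emit:
{"name": "arm_command", "arguments": {
  "commands": [
    [-0.78,-0.13,-0.03,0,0,0.089,50],
    [-0.79,-0.08,-0.03,0,0,0.089,50],
    [-0.79,-0.02,-0.03,0,0,0.089,50],
    [-0.79,0.03,-0.03,0,0,0.089,50],
    [-0.79,0.09,-0.03,0,0,0.089,50]
  ]
}}

```text
time_s: 26.12
tcp_pos: [498.8, -280.2, 239.4]
eef_rot: [-2.721, -1.565, 0.003]
force: [1.0, -0.1, 0.5]
gripper_width: 50.2
gripper_force: 0.0
```

Emit:
{"name": "arm_command", "arguments": {
  "commands": [
    [-0.54,-0.26,0,0,0,0.074,50],
    [-0.55,-0.23,0,0,0,0.074,50],
    [-0.57,-0.19,0,0,0,0.074,50],
    [0,0,0,0,0,0,50],
    [0,0,0,0,0,0,50]
  ]
}}

```text
time_s: 26.75
tcp_pos: [411.6, -339.0, 240.3]
eef_rot: [-2.845, -1.327, 0.0]
force: [-0.6, 0.6, 0.1]
gripper_width: 50.3
gripper_force: 0.0
```

```bash
python3 - <<'E'
from h import *
w=viewer.snapshot("wrist");print("w");hubs(w)
t=viewer.snapshot("top");hubs(t)
plan([(412,-341,87,50,4)])
E
```

```text
w
hub 2025 [ 640.  -376.7   92.4] [135.  72.   7.]
hub 1411 [ 422.5 -233.8   91.9] [134. 112.  44.]
hub 1138 [ 412.1 -339.7   91.9] [62. 65. 68.]
hub 152 [663.8 -53.5  97.4] [36. 37. 37.]
hub 155 [ 651.6 -284.5   93.6] [107.  53.  10.]
hub 153 [ 638.3 -377.9   94.3] [106.  54.  13.]
hub 145 [579.4 -55.6  96.5] [37. 38. 38.]
hub 149 [ 421.7 -234.3   94.4] [87. 69. 26.]
hub 133 [ 410.7 -340.3   94. ] [33. 34. 34.]
from [ 412.3 -338.7  240.7] 50.1 t 26.9
[-0.01, 0.01, 0.64, 0, 0, np.float64(0.001)] [-0.01, 0.01, 0.64, 0, 0, np.float64(0.001)] [-0.01, 0.01, 0.64, 0, 0, np.float64(0.001)] [-0.01, 0.01, 0.64, 0, 0, np.float64(0.001)] | need 2.6
```

Emit:
{"name": "arm_command", "arguments": {
  "commands": [
    [0,0.01,0.64,0,0,0,50],
    [0,0.01,0.64,0,0,0,50],
    [-0.01,0,0.64,0,0,0,50],
    [-0.01,0,0.64,0,0,0,50],
    [0,0,0,0,0,0,50]
  ],
  "force": 25
}}

```text
time_s: 27.48
tcp_pos: [410.6, -339.4, 85.2]
eef_rot: [-2.841, -1.327, 0.004]
force: [0.4, 0.5, 0.9]
gripper_width: 50.0
gripper_force: 0.0
```

Emit:
{"name": "arm_command", "arguments": {
  "commands": [
    [0,0,0,0,0,0,15],
    [0,0,0,0,0,0,15],
    [0,0,0,0,0,0,15],
    [0,0,0,0,0,0,15]
  ]
}}

```text
time_s: 27.98
tcp_pos: [411.7, -341.4, 88.9]
eef_rot: [2.847, 1.326, -0.0]
force: [-3.0, 1.7, 6.3]
gripper_width: 27.5
gripper_force: 24.9
```

Emit:
{"name": "arm_command", "arguments": {
  "commands": [
    [0,0,-0.4,0,0,0,15],
    [0,0,-0.9,0,0,0,15],
    [0,0,-0.9,0,0,0,15],
    [0,0,-0.1,0,0,0,15]
  ]
}}

```text
time_s: 28.48
tcp_pos: [413.6, -342.8, 229.8]
eef_rot: [2.841, 1.323, 0.006]
force: [0.1, 0.3, -2.9]
gripper_width: 27.6
gripper_force: 24.9
```

```bash
python3 - <<'E'
from h import *
plan([(500,-250,225,65,3),(497.5,-58,220,80,5),(497.5,-58,109,80,3)])
E
```

```text
from [ 413.6 -342.8  229.8] 49.9 t 28.5
[0.7, 0.04, 0.03, 0, 0, np.float64(-0.111)] [0.7, 0.1, 0.03, 0, 0, np.float64(-0.111)] [0.69, 0.16, 0.03, 0, 0, np.float64(-0.111)] | need 2.1
[0.58, -0.28, 0.02, 0, 0, np.float64(-0.067)] [0.59, -0.25, 0.02, 0, 0, np.float64(-0.067)] [0.6, -0.22, 0.02, 0, 0, np.float64(-0.067)] [0.61, -0.18, 0.02, 0, 0, np.float64(-0.067)] [0.62, -0.15, 0.02, 0, 0, np.float64(-0.067)] | need 3.2
[0.0, 0.0, 0.62, 0, 0, np.float64(-0.0)] [0.0, 0.0, 0.62, 0, 0, np.float64(-0.0)] [0.0, 0.0, 0.62, 0, 0, np.float64(-0.0)] | need 1.8
```

Emit:
{"name": "arm_command", "arguments": {
  "commands": [
    [0.7,0.04,0.02,0,0,-0.111,15],
    [0.7,0.1,0.02,0,0,-0.111,15],
    [0.69,0.16,0.02,0,0,-0.111,15]
  ]
}}

```text
time_s: 28.85
tcp_pos: [498.1, -247.9, 220.3]
eef_rot: [-2.646, -1.689, 0.003]
force: [-0.2, -1.3, -3.5]
gripper_width: 27.6
gripper_force: 25.0
```

Emit:
{"name": "arm_command", "arguments": {
  "commands": [
    [0.58,-0.28,0.02,0,0,-0.067,15],
    [0.59,-0.25,0.02,0,0,-0.067,15],
    [0.6,-0.22,0.02,0,0,-0.067,15],
    [0.61,-0.18,0.02,0,0,-0.067,15],
    [0.62,-0.15,0.02,0,0,-0.067,15]
  ]
}}

```text
time_s: 29.48
tcp_pos: [494.0, -55.8, 214.8]
eef_rot: [-2.403, -2.021, 0.004]
force: [0.6, -0.0, -3.1]
gripper_width: 27.4
gripper_force: 25.0
```

Emit:
{"name": "arm_command", "arguments": {
  "commands": [
    [0,0,0,0,0,0,15],
    [0,0,0.62,0,0,0,15],
    [0,0,0.62,0,0,0,15],
    [0,0,0.55,0,0,0,15],
    [0,0,0,0,0,0,15]
  ]
}}

```text
time_s: 30.1
tcp_pos: [492.6, -57.9, 106.0]
eef_rot: [-2.403, -2.016, 0.009]
force: [0.0, 0.5, -2.5]
gripper_width: 27.6
gripper_force: 25.0
```

```bash
python3 - <<'E'
from h import *
s=manip.read_state();print(s["force"]);plan([(497.5,-58,95,80,1)])
E
```

```text
[ 7.21722108e-05  5.36436503e-01 -2.51390139e+00]
from [492.6 -57.9 106. ] 80.0 t 30.1
[0.01, 0.08, 0.18, 0, 0, np.float64(-0.0)] | need 0.2
```

Emit:
{"name": "arm_command", "arguments": {
  "commands": [
    [0,0,0.1,0,0,0,15],
    [0,0,0.1,0,0,0,15],
    [0,0,0,0,0,0,15],
    [0,0,0,0,0,0,15]
  ]
}}

```text
time_s: 30.6
tcp_pos: [496.3, -57.2, 97.3]
eef_rot: [2.406, 2.019, 0.001]
force: [-0.1, -0.4, -3.1]
gripper_width: 27.2
gripper_force: 25.0
```

```bash
python3 - <<'E'
from h import *
s=manip.read_state();print(s["force"],s["tcp_pos"])
E
```

```text
[-0.13468682 -0.36313078 -3.11075835] [496.32457829 -57.15273649  97.25083583]
```

Still hanging 2–3 mm above the floor, so lower a bit more.

Emit:
{"name": "arm_command", "arguments": {
  "commands": [
    [0,0,0.03,0,0,0,15],
    [0,0,0.03,0,0,0,15],
    [0,0,0,0,0,0,15]
  ]
}}

```text
time_s: 30.98
tcp_pos: [496.3, -57.3, 94.8]
eef_rot: [2.405, 2.019, -0.001]
force: [-4.6, 0.1, 11.8]
gripper_width: 27.4
gripper_force: 25.0
```

```bash
python3 - <<'E'
from h import *
s=manip.read_state();print(s["force"],s["tcp_pos"])
E
```

```text
[-4.57756621  0.05051482 11.75375433] [496.33554796 -57.30348662  94.80563635]
```

Emit:
{"name": "arm_command", "arguments": {
  "commands": [
    [0,0,0,0,0,0,50],
    [0,0,0,0,0,0,50],
    [0,0,0,0,0,0,50],
    [0,0,-0.7,0,0,0,50],
    [0,0,-0.9,0,0,0,50]
  ]
}}

```text
time_s: 31.6
tcp_pos: [495.2, -57.0, 189.2]
eef_rot: [-2.404, -2.018, 0.003]
force: [0.8, -0.5, 0.3]
gripper_width: 49.7
gripper_force: 0.0
```

Emit:
{"name": "arm_command", "arguments": {
  "commands": [
    [0,0,-0.7,0,0,0,50],
    [0,0,0,0,0,0,50],
    [0,0,0,0,0,0,50]
  ]
}}

```text
time_s: 31.98
tcp_pos: [495.5, -57.2, 230.5]
eef_rot: [-2.406, -2.019, 0.001]
force: [-0.4, -0.3, 0.1]
gripper_width: 50.0
gripper_force: 0.0
```

```bash
python3 - <<'E'
from h import *
w=viewer.snapshot("wrist");print("w");hubs(w)
t=viewer.snapshot("top");hubs(t)
b=viewer.snapshot("scene");save(b,"s2",(130,100,530,400),2)
plan([(560,150,235,90,4),(462.5,402,220,83,5)])
E
```

```text
w
hub 1880 [665.2 -51.1  95. ] [70. 74. 77.]
hub 1502 [581.6 -53.7  95. ] [76. 80. 83.]
hub 1318 [496.3 -56.4  95.1] [80. 84. 87.]
hub 151 [663.6 -53.4  97.5] [36. 37. 38.]
hub 152 [ 650.6 -284.    94.3] [108.  54.  10.]
hub 157 [ 638.  -377.9   92.8] [105.  54.  13.]
hub 151 [ 421.7 -234.9   95.1] [93. 74. 28.]
from [495.1 -57.1 229.7] 80.0 t 32.1
[0.9, 0.12, -0.02, 0, 0, np.float64(-0.055)] [0.89, 0.16, -0.02, 0, 0, np.float64(-0.055)] [0.88, 0.19, -0.02, 0, 0, np.float64(-0.055)] [0.87, 0.23, -0.02, 0, 0, np.float64(-0.055)] | need 3.6
[0.84, -0.33, 0.05, 0, 0, np.float64(0.031)] [0.83, -0.35, 0.05, 0, 0, np.float64(0.031)] [0.82, -0.37, 0.05, 0, 0, np.float64(0.031)] [0.81, -0.39, 0.05, 0, 0, np.float64(0.031)] [0.8, -0.41, 0.05, 0, 0, np.float64(0.031)] | need 4.5
```

View pics/s2.png

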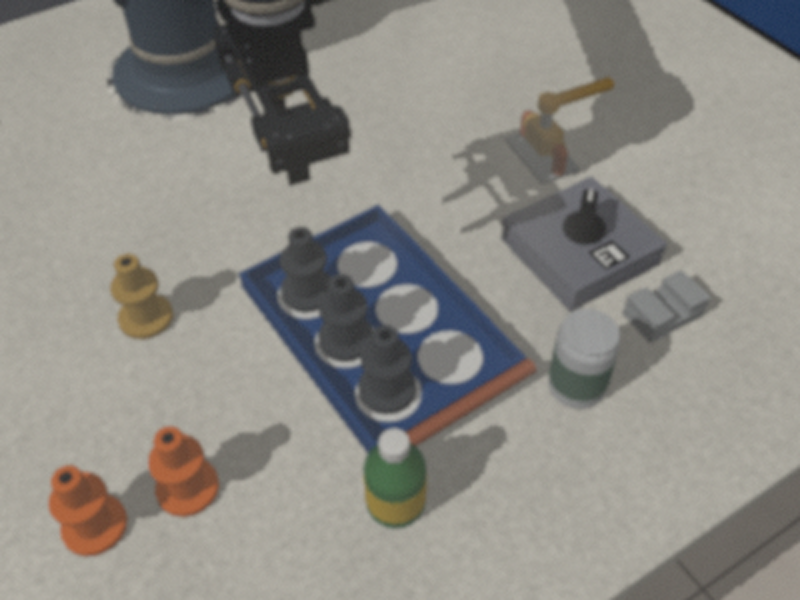

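All three grey spools stand on the near discs, at (305,280), (343,330) and (388,380) in the crop. The counter reads 3 at (610,253) and the lever lies across the pipe. Now back to the lever.

Emit:
{"name": "arm_command", "arguments": {
  "commands": [
    [0.9,0.12,-0.02,0,0,-0.055,40],
    [0.89,0.16,-0.02,0,0,-0.055,40],
    [0.88,0.19,-0.02,0,0,-0.055,40],
    [0.87,0.23,-0.02,0,0,-0.055,40]
  ]
}}

```text
time_s: 32.62
tcp_pos: [561.1, 151.0, 234.7]
eef_rot: [-2.221, -2.221, 0.003]
force: [-0.3, -0.3, 1.4]
gripper_width: 39.9
gripper_force: 0.0
```

Emit:
{"name": "arm_command", "arguments": {
  "commands": [
    [0.84,-0.33,0.05,0,0,0.031,40],
    [0.83,-0.35,0.05,0,0,0.031,40],
    [0.82,-0.37,0.05,0,0,0.031,40],
    [0.81,-0.39,0.05,0,0,0.031,40],
    [0.8,-0.41,0.05,0,0,0.031,40]
  ]
}}

```text
time_s: 33.25
tcp_pos: [461.4, 402.2, 219.4]
eef_rot: [-2.355, -2.08, 0.003]
force: [0.7, 0.4, 0.7]
gripper_width: 40.4
gripper_force: 0.0
```

Emit:
{"name": "arm_command", "arguments": {
  "commands": [
    [0,0,0,0,0,0,40],
    [0,0,0,0,0,0,40]
  ]
}}

```text
time_s: 33.5
tcp_pos: [462.3, 400.5, 219.7]
eef_rot: [2.353, 2.081, -0.004]
force: [-0.0, -0.5, 0.4]
gripper_width: 40.1
gripper_force: 0.0
```

```bash
python3 - <<'E'
from h import *
p=viewer.snapshot("wrist");A=cloud(p);h=cv2.cvtColor(p["color"],cv2.COLOR_RGB2HSV)
m=(A[...,2]>85)&(A[...,2]<115)&(h[...,1]>120)&(A[...,0]<500)&(A[...,1]>300);P=A[m]
print(len(P),cv2.minAreaRect(P[:,:2].astype(np.float32)))
plan([(462.3,402.3,93,83,4)])
E
```

```text
2359 ((457.7170715332031, 372.44281005859375), (111.28446197509766, 21.68316650390625), 84.97551727294922)
from [463.  399.7 219.9] 82.9 t 33.5
[0.01, -0.0, 0.53, 0, 0, np.float64(-0.001)] [0.01, -0.0, 0.53, 0, 0, np.float64(-0.001)] [0.01, -0.0, 0.53, 0, 0, np.float64(-0.001)] [0.01, -0.0, 0.53, 0, 0, np.float64(-0.001)] | need 2.1
```

Emit:
{"name": "arm_command", "arguments": {
  "commands": [
    [0.01,-0.05,0.53,0,0,-0.03,40],
    [0.01,0,0.53,0,0,0,40],
    [0.01,0,0.53,0,0,0,40],
    [0.01,0,0.53,0,0,0,40],
    [0,0,0,0,0,0,18]
  ],
  "force": 6
}}

```text
time_s: 34.17
tcp_pos: [459.8, 400.5, 91.2]
eef_rot: [2.331, 2.104, -0.009]
force: [-0.0, 0.8, 0.3]
gripper_width: 35.6
gripper_force: 0.0
```

Emit:
{"name": "arm_command", "arguments": {
  "commands": [
    [0,0,0,0,0,0,18],
    [0,0,0,0,0,0,18],
    [0,0,0,0,0,0,18]
  ]
}}

```text
time_s: 34.55
tcp_pos: [461.2, 404.2, 95.3]
eef_rot: [2.329, 2.107, 0.006]
force: [2.5, -0.5, 1.3]
gripper_width: 18.9
gripper_force: 1.2
```

Emit:
{"name": "arm_command", "arguments": {
  "commands": [
    [-0.02,-0.21,0,0,0,-0.222,18],
    [-0.02,-0.21,0,0,0,-0.222,18],
    [-0.02,-0.21,0,0,0,-0.222,18],
    [-0.02,-0.21,0,0,0,-0.222,18],
    [-0.02,-0.21,0,0,0,-0.222,18]
  ]
}}

```text
time_s: 35.17
tcp_pos: [402.9, 384.9, 95.2]
eef_rot: [1.212, 2.897, 0.008]
force: [3.0, 2.3, 0.3]
gripper_width: 18.1
gripper_force: 1.6
```

Emit:
{"name": "arm_command", "arguments": {
  "commands": [
    [-0.02,-0.21,0,0,0,-0.222,18],
    [-0.02,-0.21,0,0,0,-0.222,18],
    [-0.02,-0.21,0,0,0,-0.222,18],
    [-0.02,-0.21,0,0,0,-0.222,18],
    [0,0,0,0,0,0,18]
  ]
}}

```text
time_s: 35.8
tcp_pos: [380.5, 339.1, 94.5]
eef_rot: [0.162, 3.137, 0.004]
force: [-0.9, 2.0, 0.9]
gripper_width: 18.3
gripper_force: 1.0
```

Emit:
{"name": "arm_command", "arguments": {
  "commands": [
    [0,-0.04,0,0,0,0,18],
    [0,0,0,0,0,0,18]
  ]
}}

```text
time_s: 36.05
tcp_pos: [380.5, 338.9, 94.6]
eef_rot: [0.161, 3.137, 0.01]
force: [-1.9, 6.9, -1.8]
gripper_width: 18.1
gripper_force: 3.5
```

```bash
python3 - <<'E'
from h import *
s=manip.read_state();print(s["tcp_pos"],az(),s["force"])
d=np.array(s["tcp_pos"])[:2]-[453.5,331];print(np.degrees(np.arctan2(d[1],d[0])),np.hypot(*d))
E
```

```text
[380.53794993 338.88737836  94.55548001] 174.1051170131657 [-1.87368396  6.87706864 -1.78697799]
173.83014379924413 73.3871343474439
```

Emit:
{"name": "arm_command", "arguments": {
  "commands": [
    [0,-0.04,0,0,0,0,18],
    [0,0,0,0,0,0,18],
    [0,0.08,0,0,0,0,40],
    [0,0,0,0,0,0,40],
    [0,0,0,0,0,0,40]
  ]
}}

```text
time_s: 36.67
tcp_pos: [380.8, 337.4, 93.5]
eef_rot: [0.16, 3.137, -0.003]
force: [-0.5, -0.9, -0.5]
gripper_width: 37.5
gripper_force: 0.0
```

Emit:
{"name": "arm_command", "arguments": {
  "commands": [
    [0,0,-0.6,0,0,0,40],
    [0,0,-0.8,0,0,0,40],
    [0,0,-0.8,0,0,0,40],
    [0,0,0,0,0,0,40],
    [0,0,0,0,0,0,40]
  ]
}}

```text
time_s: 37.3
tcp_pos: [380.6, 337.1, 225.0]
eef_rot: [-0.16, -3.137, 0.003]
force: [-0.4, -0.6, -0.8]
gripper_width: 40.1
gripper_force: 0.0
```

```bash
python3 - <<'E'
from h import *
p=viewer.snapshot("wrist");A=cloud(p);h=cv2.cvtColor(p["color"],cv2.COLOR_RGB2HSV)
m=(A[...,2]>85)&(A[...,2]<115)&(h[...,1]>120)&(A[...,0]<480)&(A[...,1]>300);P=A[m]
print(len(P),cv2.minAreaRect(P[:,:2].astype(np.float32)))
t=viewer.snapshot("top");hubs(t);b=viewer.snapshot("scene");save(b,"s3",(130,100,530,400),2)
E
```

```text
2255 ((412.9122009277344, 337.6852111816406), (20.581682205200195, 111.93829345703125), 81.2230224609375)
hub 145 [687.3 -52.3  97.4] [35. 36. 36.]
hub 153 [ 651.3 -283.8   93.7] [107.  53.  10.]
hub 154 [ 638.1 -377.5   94.4] [104.  53.  13.]
hub 144 [579.3 -56.2  97.6] [36. 38. 38.]
hub 143 [494.2 -58.4  97.9] [37. 39. 39.]
hub 150 [ 421.7 -234.6   94.7] [92. 73. 28.]
```

View pics/s3.png

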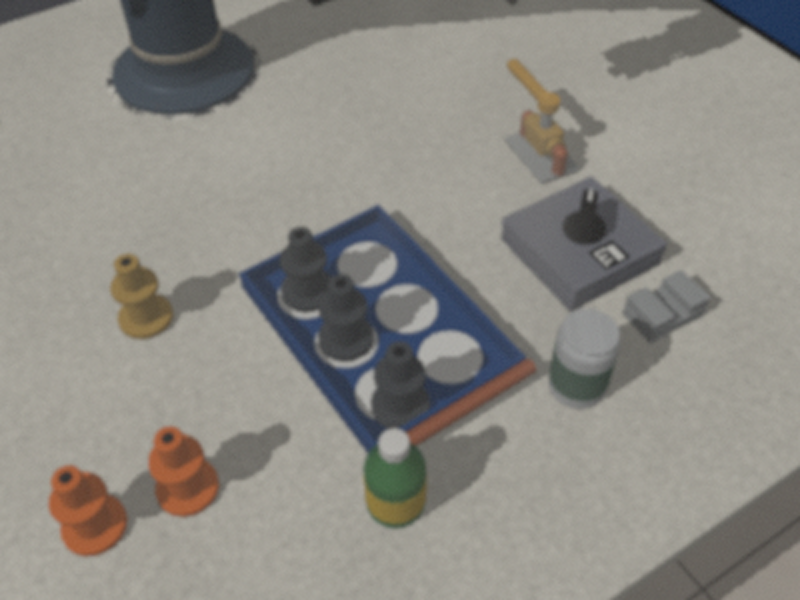

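One spool was knocked about 22 mm toward the bar: it is now at (400,385) in the crop. It still appears upright inside the tray. I'll check it and the lever angle more precisely.

```bash
cat >> h.py <<'E'
def lever(p):
    A=cloud(p);h=cv2.cvtColor(p["color"],cv2.COLOR_RGB2HSV)
    P=A[(A[...,2]>85)&(A[...,2]<115)&(h[...,1]>120)&(A[...,0]<500)&(A[...,0]>340)&(A[...,1]>300)&(A[...,1]<440)][:,:2]
    P=P[np.hypot(*(P-[453.5,331]).T)>22]
    f=cv2.fitLine(P.astype(np.float32),cv2.DIST_HUBER,0,.01,.01).ravel();c=P.mean(0)-[453.5,331]
    print("lever",len(P),"line",np.degrees(np.arctan2(f[1],f[0]))%180,"centroid dir",np.degrees(np.arctan2(c[1],c[0])),P.mean(0))
E
python3 - <<'E'
from h import *
for i in range(2): lever(viewer.snapshot("wrist"))
t=viewer.snapshot("top");lever(t);hubs(t)
lever({**t,"color":cv2.imread("pics/top.png")[:,:,::-1].copy()})
# image-only comparison initial vs now (top)
for im in (cv2.imread("pics/top.png"),t["color"][:,:,::-1].copy()):
    h=cv2.cvtColor(im,cv2.COLOR_BGR2HSV);m=np.zeros((480,640),bool);m[300:350,140:180]=True
    m&=(h[...,0]>15)&(h[...,0]<32)&(h[...,1]>190);v,u=np.nonzero(m&(np.arange(480)[:,None]>312));f=cv2.fitLine(np.stack([u,v],1).astype(np.float32),2,0,.01,.01).ravel();print(len(u),np.degrees(np.arctan2(f[1],f[0]))%180,u.mean(),v.mean())
A=cloud(t);
def c(z0,z1):
    m=(A[...,2]>z0)&(A[...,2]<z1)&(abs(A[...,0]-680)<50)&(abs(A[...,1]+52)<40);P=A[m];print(z0,len(P),P.min(0).round(),P.max(0).round())
c(60,75);c(98,112)
plan([(560,220,240,110,5),(655,-80,240,40,7)])
E
```

```text
lever 2074 line 172.47812 centroid dir 172.9764939144917 [392.88130818 338.468285  ]
lever 2072 line 172.34436 centroid dir 172.97636272725677 [392.97541751 338.45683132]
lever 86 line 15.691489 centroid dir 179.75674141796455 [421.3136367  331.13665328]
hub 142 [687.1 -52.4  97.5] [34. 36. 36.]
hub 153 [ 650.6 -284.1   94.1] [107.  53.  10.]
hub 154 [ 638.1 -377.6   94. ] [105.  54.  13.]
hub 143 [579.5 -56.2  97.4] [37. 38. 38.]
hub 143 [494.3 -58.2  97.5] [37. 39. 39.]
hub 149 [ 421.7 -234.7   93.9] [92. 73. 28.]
lever 86 line 15.691489 centroid dir 179.75674141796455 [421.3136367  331.13665328]
183 102.600494 158.08196721311475 326.21311475409834
34 22.427593 161.55882352941177 314.94117647058823
60 292 [662. -78.  60.] [716. -26.  75.]
98 126 [675. -66.  99.] [702. -40. 112.]
from [380.3 337.9 224.9] 174.2 t 37.6
[-0.64, -0.33, -0.05, 0, 0, np.float64(0.285)] [-0.69, -0.18, -0.05, 0, 0, np.float64(0.285)] [-0.72, -0.02, -0.05, 0, 0, np.float64(0.285)] [-0.7, 0.14, -0.05, 0, 0, np.float64(0.285)] [-0.65, 0.29, -0.05, 0, 0, np.float64(0.285)] | need 6.1
[-0.75, -0.03, -0.0, 0, 0, np.float64(0.222)] [-0.74, 0.1, -0.0, 0, 0, np.float64(0.222)] [-0.71, 0.23, -0.0, 0, 0, np.float64(0.222)] [-0.66, 0.35, -0.0, 0, 0, np.float64(0.222)] [-0.59, 0.46, -0.0, 0, 0, np.float64(0.222)] [-0.51, 0.55, -0.0, 0, 0, np.float64(0.222)] [-0.4, 0.63, -0.0, 0, 0, np.float64(0.222)] | need 6.6
```

Emit:
{"name": "arm_command", "arguments": {
  "commands": [
    [-0.64,-0.33,-0.1,0,0,0.2,40],
    [-0.69,-0.18,-0.1,0,0,0.2,40],
    [-0.72,-0.02,-0.05,0,0,0.2,40],
    [-0.7,0.05,-0.05,0,0,0.2,40],
    [-0.6,0.1,0,0,0,0.2,40]
  ]
}}

```text
time_s: 38.22
tcp_pos: [562.3, 234.4, 243.4]
eef_rot: [-1.355, -2.834, 0.0]
force: [0.1, 0.8, 0.2]
gripper_width: 40.1
gripper_force: 0.0
```

Emit:
{"name": "arm_command", "arguments": {
  "commands": [
    [-0.6,0,0,0,0,0.1,40],
    [-0.6,0,0,0,0,0.1,40],
    [-0.6,0,0,0,0,0.1,40],
    [0,0,0,0,0,0,40],
    [0,0,0,0,0,0,40]
  ]
}}

```text
time_s: 38.85
tcp_pos: [622.0, 146.7, 243.8]
eef_rot: [-1.671, -2.659, -0.0]
force: [0.3, 0.7, 0.6]
gripper_width: 40.2
gripper_force: 0.0
```

```bash
python3 - <<'E'
from h import *
t=viewer.snapshot("top");save(t,"t9",(120,130,520,370),2);lever(t);hubs(t);print(manip.read_state()["tcp_pos"])
for im in (cv2.imread("pics/top.png"),t["color"][:,:,::-1].copy()):
    h=cv2.cvtColor(im,cv2.COLOR_BGR2HSV);m=np.zeros((480,640),bool);m[300:350,140:180]=True
    m&=(h[...,0]>15)&(h[...,0]<32)&(h[...,1]>190);v,u=np.nonzero(m&(np.arange(480)[:,None]>312));f=cv2.fitLine(np.stack([u,v],1).astype(np.float32),2,0,.01,.01).ravel();print(len(u),np.degrees(np.arctan2(f[1],f[0]))%180,u.mean(),v.mean())
E
```

```text
lever 281 line 172.61247 centroid dir 175.93635668455718 [395.71023471 335.105565  ]
hub 146 [687.7 -52.3  97.3] [36. 38. 38.]
hub 153 [ 650.8 -284.4   94. ] [111.  56.  10.]
hub 154 [ 638.  -378.1   94.5] [109.  56.  14.]
hub 142 [579.4 -56.1  97.8] [38. 40. 40.]
hub 150 [ 421.6 -234.3   95.9] [96. 76. 30.]
[621.66022379 147.51361587 243.96675686]
183 102.600494 158.08196721311475 326.21311475409834
178 102.2778 158.2808988764045 326.314606741573
```

View pics/t9.png

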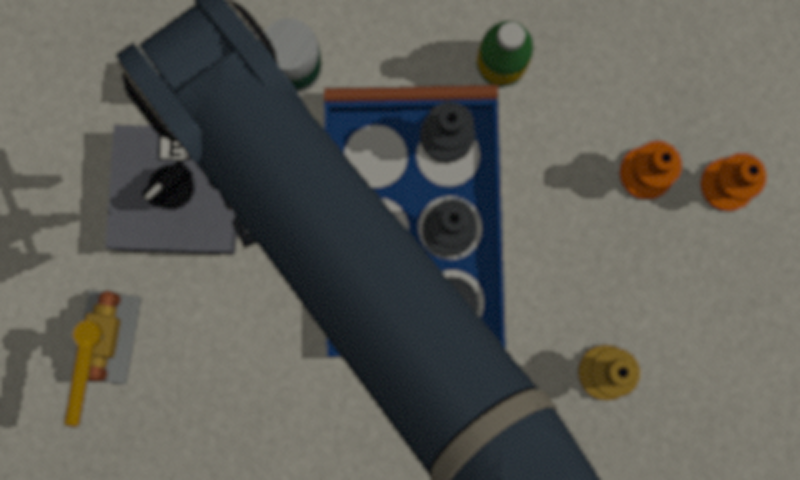

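The lever is back within 0.3° of its starting "on" position. All three spools stand in the tray, with the nudged one at (447,130) upright on the floor. Handing in.

```bash
python3 -c "
from rig import manip
print(manip.sign_off())"
```

```text
the job is handed in; nothing more can be done
None
```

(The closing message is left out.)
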